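Gauge the rod-holder blocks and sort them by fit

TASK

Find out with the pin gauge which of the aluminium blocks have a full bore, trying the round ones first, then the square, then the oblong ones: pushed gently down, it either goes home to its collar or stops short. Seat each block that takes the whole pin in the pocket of its own shape in the grey plate and stand each one that does not upright on the flat reject tray, well inside its edges. Put the gauge back in its stand, collar down, and leave the tin and the glue stick where they are.

Things in the scene. Friction and masses are not known exactly. Their poses are not given: they have to be found in the camera images.
- pin_gauge: Steel pin gauge, upright in its stand: pin 16 mm diameter, 46 mm long, point tapered over 4 mm to 11 mm; then a round collar 34 mm across, 5 mm thick; then a dark square handle 24 x 24 mm, 50 mm tall (51 to 101 mm above the point). 0.15 kg. Origin at the point, z up the pin, x and y square to the handle. Home in a good block: collar on its top, point 4 mm above its underside; in a tight one it stops 21 mm higher.
- gauge_stand: Fixed grey square post 46 x 46 x 55 mm on a round foot, with a 22 mm hole 51 mm deep in its top; the gauge stands in it with its collar resting on the top, its point 9 mm above the table. Origin at the centre of the underside.
- round_1: Aluminium block, a round cylinder 56 mm in diameter and 50 mm high; a small clamp screw flush in its +y side; a 20 mm bore opens in the centre of the top. Good: 20 mm right through. Tight: narrows to 12 mm at 25 mm below the mouth, found only with the gauge. Of a shape at most two are present, alike to the eye, at most one good. 0.2 kg. Origin: centre of the underside, z up.
- round_2: Aluminium block, a round cylinder 56 mm in diameter and 50 mm high; a small clamp screw flush in its +y side; a 20 mm bore opens in the centre of the top. Good: 20 mm right through. Tight: narrows to 12 mm at 25 mm below the mouth, found only with the gauge. Of a shape at most two are present, alike to the eye, at most one good. 0.2 kg. Origin: centre of the underside, z up.
- square_1: Aluminium block, 46 x 46 mm square and 50 mm high; a small clamp screw flush in its +y face; a 20 mm bore opens in the centre of the top. Good: 20 mm right through. Tight: narrows to 12 mm at 25 mm below the mouth, found only with the gauge. Of a shape at most two are present, alike to the eye, at most one good. 0.2 kg. Origin: centre of the underside, z up.
- square_2: Aluminium block, 46 x 46 mm square and 50 mm high; a small clamp screw flush in its +y face; a 20 mm bore opens in the centre of the top. Good: 20 mm right through. Tight: narrows to 12 mm at 25 mm below the mouth, found only with the gauge. Of a shape at most two are present, alike to the eye, at most one good. 0.2 kg. Origin: centre of the underside, z up.
- oblong_1: Aluminium block, rectangular, 40 mm (x) by 84 mm (y) and 50 mm high, two flush screws in its top; a 20 mm bore opens in the centre of the top. Good: 20 mm right through. Tight: narrows to 12 mm at 25 mm below the mouth, found only with the gauge. Of a shape at most two are present, alike to the eye, at most one good. 0.2 kg. Origin: centre of the underside, z up.
- oblong_2: Aluminium block, rectangular, 40 mm (x) by 84 mm (y) and 50 mm high, two flush screws in its top; a 20 mm bore opens in the centre of the top. Good: 20 mm right through. Tight: narrows to 12 mm at 25 mm below the mouth, found only with the gauge. Of a shape at most two are present, alike to the eye, at most one good. 0.2 kg. Origin: centre of the underside, z up.
- nest_plate: Fixed grey plate 252 (x) x 112 (y) x 20 mm, three pockets 12 mm deep in a row along its x, each shaped like one kind of block and 5 mm wider: round 61 mm (-x end), square 51 mm, oblong 45 (x) x 89 (y) mm (+x end); 34 mm of plate between them. Origin: centre of the underside.
- nest_round (a point): Centre of the floor of the 61 mm round pocket in the nest plate, 8 mm above the table; axes as the plate's.
- nest_square (a point): Centre of the floor of the 51 x 51 mm square pocket in the nest plate, 8 mm above the table; axes as the plate's.
- nest_oblong (a point): Centre of the floor of the 45 x 89 mm oblong (long side along y) pocket in the nest plate, 8 mm above the table; axes as the plate's.
- reject_mid (a point): Centre of the upper face, 4 mm above the table, of the flat reject tray, a thin plastic tray lying fixed on the table, 146 (x) x 150 mm (y) without the small pull tab at its -y edge.
- pin_tin: Round tin, 67 mm across, 25 mm high, a bystander. Origin under its centre.
- glue_stick: Glue stick, 26 mm across, 84 mm tall, standing, a bystander. Origin under its centre.
There are look-alikes about, which are no part of the job. What is shaped like the pin_gauge but orange is not meant.

How it is judged (in metres and radians):
On the way, in this order (a step that is already met when the one before it is completed fails the run):
1. the gauge has gone fully home in the round block that takes it (if one is there) (distance between pin_gauge and round_1 below 0.012 m), for 0.2 s.
2. the gauge has gone fully home in the square block that takes it (if one is there) (distance between pin_gauge and square_2 below 0.012 m), for 0.2 s.
3. the gauge has gone fully home in the oblong block that takes it (if one is there) (distance between pin_gauge and oblong_1 below 0.012 m), for 0.2 s.
At the end, for the whole second after the job is handed in: Good blocks lie home in the pocket of their shape (centre within 7 mm, tilt under 0.08 rad); tight ones stand on the reject tray (centre within 65 mm of its middle each way, tilt under 0.1); the gauge is back in its stand (within 8 mm, point under 15 mm up, tilt under 0.1); all at rest (horizontal distance between round_1 and nest_round below 0.007 m and z of round_1 in the frame of nest_round below 0.004 m and angle between each of round_1, square_2, oblong_1's own z axis and vertical below 0.08 rad and linear speed of each of round_1, square_2, oblong_1, round_2, square_1, oblong_2, pin_gauge below 0.02 m/s and horizontal distance between square_2 and nest_square below 0.007 m and z of square_2 in the frame of nest_square below 0.004 m and horizontal distance between oblong_1 and nest_oblong below 0.007 m and z of oblong_1 in the frame of nest_oblong below 0.004 m and x of round_2 in the frame of reject_mid between -0.065 and 0.065 m and y of round_2 in the frame of reject_mid between -0.065 and 0.065 m and z of each of round_2, square_1, oblong_2 in the frame of reject_mid below 0.006 m and angle between each of round_2, square_1, oblong_2, pin_gauge's own z axis and vertical below 0.1 rad and x of square_1 in the frame of reject_mid between -0.065 and 0.065 m and y of square_1 in the frame of reject_mid between -0.065 and 0.065 m and x of oblong_2 in the frame of reject_mid between -0.065 and 0.065 m and y of oblong_2 in the frame of reject_mid between -0.065 and 0.065 m and horizontal distance between pin_gauge and gauge_stand below 0.008 m and z of pin_gauge in the frame of gauge_stand below 0.015 m); the robot touches nothing.
It fails at once if the pin tin is pushed out of place (distance of pin_tin from where it was at the start of the episode above 0.03 m).
It fails at once if the glue stick is pushed out of place (distance of glue_stick from where it was at the start of the episode above 0.03 m).
Of round_1, round_2, square_1, oblong_2 only 2 to 2 are there at a start; the rules pass over those that are not, and their reading is None.
Of square_2, oblong_1 only 1 to 2 are there at a start; the rules pass over those that are not, and their reading is None.
At some moment in a run one of round_1, round_2, square_1, square_2, oblong_1, oblong_2 may be knocked a few centimetres aside while the robot is not near it.
It also fails if it takes over 208 s, if anything falls off the work surface, if the arm or the gripper's body presses on something with over 40 N, if the wrist force passes 120 N, or if a joint passes its speed limit or range.

ROBOT

A 6-joint arm with a two-finger parallel gripper is mounted at the origin on a cart in front of the work surface, level with it; the furniture and walls round the work are solid. World frame = base frame: x ahead of the robot, y to its left, z up, the work surface at z = 0. Lengths are in m, angles in degrees, forces in N, time in s.
With the tool pointing down it reaches from about 0.3 to 0.875 m from the base axis. Payload 4.2 kg.
Tool frame: the origin (TCP) lies at the very end of the fingers, on their centre line; the grasp point (between the pads) lies 19 mm behind it; x points along the fingers, y is the direction in which the jaws open and shut, and the axes are right-handed (so a half turn about x gives the same grasp; the last joint's range is limited). The gripper opens to 85 mm and grips with 20 to 120 N. Pads are 22 mm wide; open, the fingers measure 114 mm over their backs; the gripper's body (76 mm by 85 mm) begins 54 mm behind the grasp point. The pads swing forward as they close: fully open they stand 13 mm farther back than shut.
Start: joints at [-72.995, 18.312, 89.639, -0, 72.044, -1.146], TCP at [0.179, -0.546, 0.231] pointing down, gripper open.
Joint ranges: [-177.97, 177.97], [-48.28, 115.42], [12.27, 149.76], [-77.06, 257.06], [2.81, 150.46], [-146.56, 146.56]. Speed limits (degrees/s): [147.25, 147.25, 180, 180, 180, 180].

INTERFACE

Orientations are given as [roll, pitch, yaw] about the fixed x, y, z axes, in that order (R = Rz(yaw) Ry(pitch) Rx(roll)).
In Python, from bench import arm gives the robot as it stands. The module is installed in compiled form; this text tells all that it offers.
- The arm moves only by the shell command python3 -m pendant 'ROWS' [FORCE]. ROWS is JSON, a list of rows, each an object with "travel": the shift along the tool's x, y, z in mm, a list of three; "turn": the turn, a rotation vector about the tool's x, y, z in degrees, a list of three; "jaw": the opening, from 0 (shut) to 1 (fully open). In form: [{"travel": [dx, dy, dz], "turn": [ax, ay, az], "jaw": jaw}, ...]. A call has 1 to 20 rows; each row shifts and turns the commanded pose from where the row before left it, along the tool's axes as they then stand; what a row does not reach is not made up. A row lasts 1/8 s, in which the tool goes at most 62.5 mm and 10.7 degrees, less where a joint would pass 70% of its speed; a pose out of reach is approached as far as the arm can. A call is refused whole if a number of a shift passes 62.5 or a number of a turn 10.7, either way. A call with a gripper value outside its range is refused whole. The fingers move at their own pace and stop on an object; FORCE is the grip in N (left out, the last holds). Time passes only in rows, so rows that do not move let the fingers close. It gives the time, the measured TCP pose, the force and the opening at its end, in the units of the state.
- arm.state(): the state, without advancing time (a new reading comes with each control period).
- arm.snapshot(name): name is "side" or "top"; returns a dict with "img" (420x560x3 uint8, red, green, blue), "mtx" (3x3 intrinsics, pixels), "k1" (the pictures are not rectified: a ray, as slopes to the right and down, at radius r is drawn at 1 + k1 r^2 times it, then the intrinsics apply), "R" (3x3) and "t" (3): a world point X has camera coordinates R X + t. Camera axes: x right, y down, z forward; pixel columns grow to the right and rows downward; lengths in m; the calibration is good to about 2 mm. A picture is of the moment at which its call begins. There is no depth.
- arm.hand_in(): hands the job in, once; it reports no verdict.
The state is a dict: "t": time; "qpos": joint angles; "qvel": joint speeds; "effort": joint torques, N m; "tool_pos": TCP position; "tool_rot": TCP orientation; "wrist_force": force on the tool from outside, world axes, zero at the start; "wrist_torque": the same for the moment, N m; "gripper_width": finger opening in m.
Only numpy, scipy, OpenCV 4.12 (cv2) and the standard library are available. Lean on these libraries where they do the work, as an engineer would, in place of code of your own. Each camera call takes 0.05 s, during which the arm holds its last target. There are 200 camera calls.

## Working session

There is one attempt and no reset: what is moved stays moved. The work goes in short steps, Python scripts to look and compute and a shell command to move; the robot and the scene stay as the last step left them, time stands still between calls to the robot, and variables do not carry over. Pictures are saved under pics/ and viewed, about 12 in all and at most 16, crops included, and the job is handed in when it is done.

```bash
mkdir -p pics
cat > h.py <<'E'
import numpy as np, cv2
from bench import arm
def snap(n,f=None):
    s=arm.snapshot(n)
    if f: cv2.imwrite('pics/'+f,s['img'][:,:,::-1])
    return s
def pix2w(s,u,v,z):
    K=np.array(s['mtx']);R=np.array(s['R']);t=np.array(s['t'])
    d=np.array([(u-K[0,2])/K[0,0],(v-K[1,2])/K[1,1]]);p=d.copy()
    for _ in range(20): p=d/(1+s['k1']*(p@p))
    r=R.T@np.array([p[0],p[1],1]);c=-R.T@t
    return c+r*(z-c[2])/r[2]
def w2pix(s,X):
    K=np.array(s['mtx']);c=np.array(s['R'])@np.array(X)+np.array(s['t'])
    p=c[:2]/c[2];p=p*(1+s['k1']*(p@p));return K[0,0]*p[0]+K[0,2],K[1,1]*p[1]+K[1,2]
E
python3 - <<'E'
from h import *
for n in('top','side'):
    s=snap(n,n+'0.png');print(n,s['mtx'],s['k1'],-np.array(s['R']).T@np.array(s['t']),np.round(s['R'],3))
print(arm.state())
E
```

```text
top [[445.278465     0.         277.56191418]
 [  0.         445.278465   204.14829328]
 [  0.           0.           1.        ]] -0.14501721380622068 [0.41519629 0.05371402 1.28666887] [[-0.023 -1.    -0.01 ]
 [-0.994  0.024 -0.106]
 [ 0.106  0.008 -0.994]]
side [[523.86719013   0.         288.46315019]
 [  0.         523.86719013 211.43532207]
 [  0.           0.           1.        ]] 0.0322171885664652 [-0.12708651  1.30217533  1.04844218] [[-0.879 -0.477  0.01 ]
 [-0.281  0.502 -0.818]
 [ 0.385 -0.721 -0.575]]
{'t': 0.1, 'qpos': array([-7.29955923e+01,  1.83488248e+01,  8.96979653e+01,  1.02910801e-03,
        7.20450087e+01, -1.14710779e+00]), 'qvel': array([ 0.11536868, -0.06240471, -0.17019121,  0.02706157,  0.06637039,
       -0.09277008]), 'effort': array([-9.77361628e-05, -4.16411233e+01, -2.34704518e+01, -6.47862265e-06,
        4.86332865e-03, -1.40938252e-05]), 'tool_pos': array([ 0.17900287, -0.54598875,  0.23056768]), 'tool_rot': array([-91.75779829,  89.90819597, 106.39339914]), 'wrist_force': array([ 0.96859605,  0.47979015, -0.33325152]), 'wrist_torque': array([ 0.01563241, -0.03929005, -0.02509595]), 'gripper_width': 0.0853523794227377}
```

View pics/top0.png

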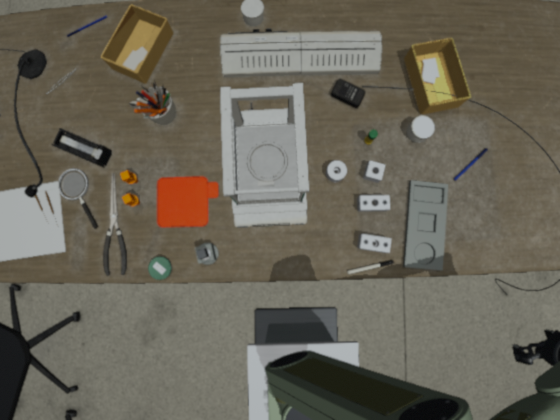

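View pics/side0.png

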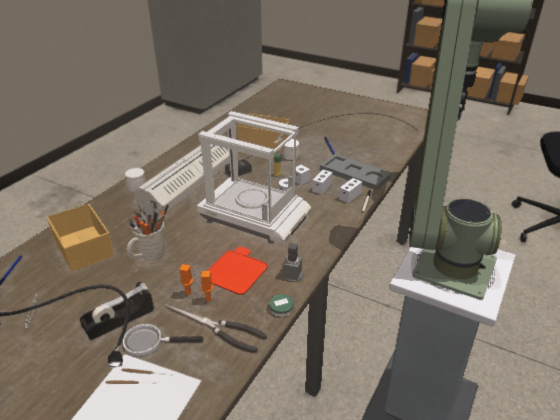

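Top picture: round at (337,170), square (376,170), oblongs (375,202) and (376,243), plate (427,225), tray (183,202) with its tab facing −y. The grey/dark gauge in its stand is at (207,253). The two orange gauges at (129,177) and (130,199) are look-alikes. The tin is at (160,267) and the glue stick at (371,136). Next I'll enlarge the crops.

Run:
```python
from h import *
s=snap('top');i=s['img'][:,:,::-1]
a=cv2.resize(i[120:275,320:460],None,fx=4,fy=4,interpolation=cv2.INTER_CUBIC)[:600]
b=cv2.resize(i[170:285,140:240],None,fx=4,fy=4,interpolation=cv2.INTER_CUBIC)[:600]
b=cv2.copyMakeBorder(b,0,600-b.shape[0] if b.shape[0]<600 else 0,0,0,cv2.BORDER_CONSTANT)
c=np.hstack([a,b[:600,:]]);c=c[:, :960];c=cv2.resize(c,None,fx=.83,fy=.83);cv2.imwrite('pics/crop1.png',cv2.resize(a,(a.shape[1],600)));cv2.imwrite('pics/crop2.png',b)
for n,u,v,z in [('round',337,170,.05),('sq',376,170,.05),('obA',375,202,.05),('obB',376,243,.05),('gauge',207,247,.147),('stand',208,256,.055),('tray',183,202,.004),('tin',160,267,.025),('plate',427,225,.02),('glue',371,134,.084),('balance top front L',229,89,.25),('bf',233,222,.03),('bfr',307,222,.03)]:
  print(n,pix2w(s,u,v,z).round(3))
```

```text
round [ 0.64  -0.107  0.05 ]
sq [ 0.638 -0.218  0.05 ]
obA [ 0.547 -0.21   0.05 ]
obB [ 0.432 -0.208  0.05 ]
gauge [0.431 0.246 0.147]
stand [0.407 0.259 0.055]
tray [0.565 0.34  0.004]
tin [0.378 0.403 0.025]
plate [ 0.48  -0.366  0.02 ]
glue [ 0.734 -0.202  0.084]
balance top front L [0.811 0.174 0.25 ]
bf [0.501 0.191 0.03 ]
bfr [ 0.497 -0.019  0.03 ]
```

View pics/crop1.png

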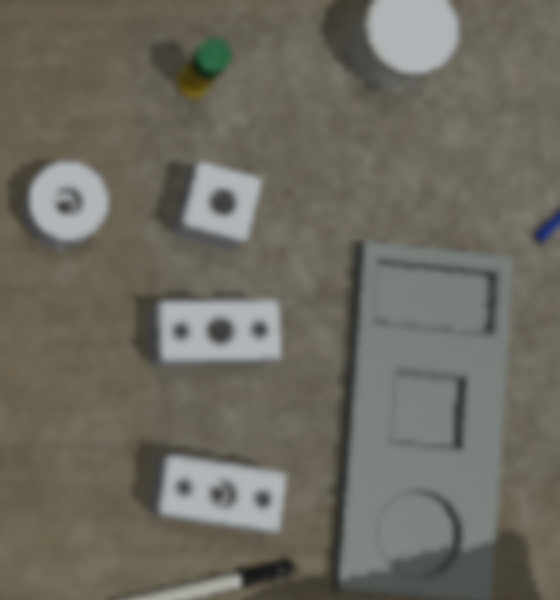

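View pics/crop2.png

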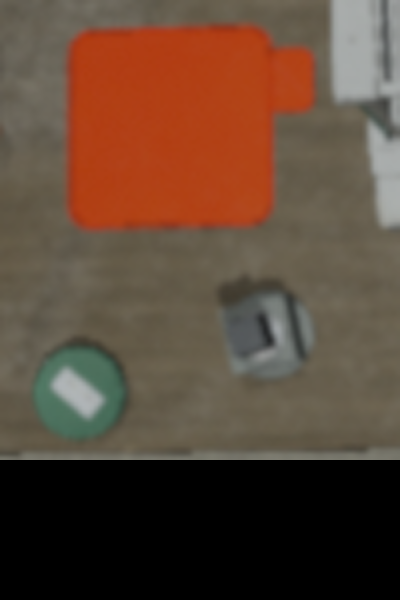

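Crop 1 shows the round, the square, oblong A (upper) and oblong B (lower) with bores at crop px (68,201), (223,202), (220,331) and (223,494). The plate's round pocket is at the lower end. Crop 2 shows the grey-handled gauge (crop ~(250,328)) in its grey stand, so that is the one meant, not the orange ones. Next I'll measure.

```bash
cat >> h.py <<'E'
def quad(s,pts,z,ox,oy,f=4.):
    # crop pixel (f x upscaled, cv2.resize convention) corners -> world centre, side lengths, angle of first side
    P=np.array([pix2w(s,ox+(u+.5)/f-.5,oy+(v+.5)/f-.5,z)[:2] for u,v in pts])
    c=P.mean(0);e=np.roll(P,-1,0)-P;L=np.hypot(*e.T)
    d1=e[0]-e[2];d2=e[1]-e[3]
    return c.round(4),(L*1000).round(0),np.degrees(np.arctan2(d1[1],d1[0])).round(1),np.degrees(np.arctan2(d2[1],d2[0])).round(1)
def go(x,y,z,jaw=None):
    """tool-axis moves from the present TCP to x,y,z with the jaw axis at angle jaw (deg, mod 180)"""
    from scipy.spatial.transform import Rotation as Ro
    st=arm.state();R=Ro.from_euler('xyz',st['tool_rot'],degrees=True).as_matrix();p=st['tool_pos']
    th=np.degrees(np.arctan2(R[1,1],R[0,1]));a=0
    if jaw is not None: a=(jaw-th+90)%180-90
    th2=np.radians(th+a);c,si=np.cos(th2),np.sin(th2)
    d=(np.array([x,y,z])-p)*1000
    print('t %.1f p %s F %s w %.4f q6 %.0f jaw %.1f tilt %.2f,%.2f'%(st['t'],p.round(4),st['wrist_force'].round(1),st['gripper_width'],st['qpos'][5],th,*(R[:2,0]*57.3)))
    print('turn x total %.1f (%d rows)  travel total x %.1f y %.1f z %.1f'%(-a,np.ceil(abs(a)/10.7),-d[2],d[0]*c+d[1]*si,d[0]*si-d[1]*c))
E
python3 - <<'E'
from h import *
s=snap('top')
A=lambda p,z:print(*quad(s,p,z,320,120))
B=lambda p,z:print(*quad(s,p,z,140,170))
print('sq');A([(198,162),(262,180),(245,242),(182,222)],.05)
print('obA');A([(158,300),(279,299),(281,360),(157,362)],.05)
print('obB');A([(165,453),(287,473),(281,531),(159,512)],.05)
print('plate');A([(361,241),(512,257),(492,606),(337,583)],.02)
print('pob');A([(375,259),(498,272),(491,335),(374,324)],.02)
print('psq');A([(395,369),(466,376),(462,449),(389,441)],.02)
print('pround');A([(379,496),(420,489),(460,540),(415,580)],.02)
print('tray');B([(69,28),(272,28),(274,228),(68,228)],.004)
print('handle');B([(224,314),(257,304),(274,341),(238,351)],.11)
for n,u,v in [('r',69,201),('sq',223,202),('a',220,331),('b',223,494)]:print(n,pix2w(s,320+(u-1.5)/4,120+(v-1.5)/4,.05).round(4))
go(.41,.26,.2,0)
E
```

```text
sq
[ 0.6379 -0.2151] [47. 47. 47. 45.] -108.0 162.1
obA
[ 0.5462 -0.2086] [86. 43. 88. 44.] -90.7 177.8
obB
[ 0.4328 -0.2067] [87. 41. 87. 41.] -100.6 171.8
plate
[ 0.4805 -0.3645] [114. 254. 115. 248.] -98.7 173.2
pob
[ 0.5696 -0.3755] [93. 47. 88. 48.] -96.8 172.8
psq
[ 0.4888 -0.3658] [53. 53. 54. 52.] -97.4 172.8
pround
[ 0.4046 -0.3545] [31. 47. 44. 65.] -64.2 -152.3
tray
[0.5665 0.3426] [152. 147. 152. 148.] -91.4 -179.8
handle
[0.4194 0.2666] [23. 27. 25. 26.] -75.0 -157.7
r [ 0.6404 -0.1063  0.05  ]
sq [ 0.6374 -0.2159  0.05  ]
a [ 0.5456 -0.2093  0.05  ]
b [ 0.4315 -0.2065  0.05  ]
t 0.2 p [ 0.1791 -0.5461  0.2308] F [ 0.5 -0.   0.2] w 0.0852 q6 -1 jaw -71.8 tilt -0.02,0.05
turn x total -71.8 (7 rows)  travel total x 30.8 y 230.9 z -806.1
```

```bash
python3 -m pendant '[{"travel":[1.8,-40.8,-28.6],"turn":[0,0,0],"jaw":0.6},{"travel":[1.8,-40.8,-28.6],"turn":[0,0,0],"jaw":0.6},{"travel":[1.8,-40.8,-28.6],"turn":[0,0,0],"jaw":0.6},{"travel":[1.8,-40.8,-28.6],"turn":[0,0,0],"jaw":0.6},{"travel":[1.8,-40.8,-28.6],"turn":[0,0,0],"jaw":0.6},{"travel":[1.8,-40.8,-28.6],"turn":[0,0,0],"jaw":0.6},{"travel":[1.8,-40.8,-28.6],"turn":[0,0,0],"jaw":0.6},{"travel":[1.8,-40.8,-28.6],"turn":[0,0,0],"jaw":0.6},{"travel":[1.8,-40.8,-28.6],"turn":[0,0,0],"jaw":0.6},{"travel":[1.8,-40.8,-28.6],"turn":[0,0,0],"jaw":0.6},{"travel":[1.8,-40.8,-28.6],"turn":[0,0,0],"jaw":0.6},{"travel":[1.8,-40.8,-28.6],"turn":[0,0,0],"jaw":0.6},{"travel":[1.8,-40.8,-28.6],"turn":[0,0,0],"jaw":0.6},{"travel":[1.8,-40.8,-28.6],"turn":[0,0,0],"jaw":0.6},{"travel":[1.8,-40.8,-28.6],"turn":[0,0,0],"jaw":0.6},{"travel":[1.8,-40.8,-28.6],"turn":[0,0,0],"jaw":0.6},{"travel":[1.8,-40.8,-28.6],"turn":[0,0,0],"jaw":0.6}]'
python3 - <<'E'
from h import *
go(.4194,.2666,.2,-71.4)
s=snap('side')
i=s['img'][:,:,::-1]
print([w2pix(s,p) for p in[(.4194,.2666,.11),(.4194,.2666,.055),arm.state()['tool_pos']]])
cv2.imwrite('pics/s1.png',cv2.resize(i[170:310,210:370],None,fx=4,fy=4,interpolation=cv2.INTER_CUBIC))
E
```

```text
t: 2.33
tool_pos: [0.4252, 0.2658, 0.2005]
tool_rot: [88.0, 90.0, -73.8]
wrist_force: [1.1, -1.1, -0.5]
gripper_width: 0.0514
t 2.3 p [0.4252 0.2658 0.2005] F [ 1.1 -1.1 -0.5] w 0.0514 q6 103 jaw -71.8 tilt 0.01,-0.02
turn x total -0.4 (1 rows)  travel total x 0.5 y -2.6 z 5.3
[(np.float64(290.06554743054676), np.float64(244.23289043226347)), (np.float64(289.85256524978246), np.float64(258.9701127875421)), (np.float64(287.0203883764289), np.float64(218.67585251776106))]
```

View pics/s1.png

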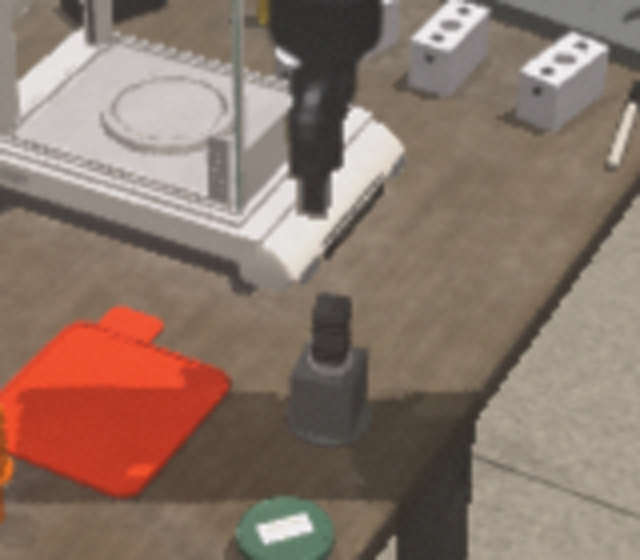

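Side crop: the handle top centre is at crop (333,303), right of where I predicted it. I'll intersect it with the top view before going down.

Run:
```python
from h import *
s=snap('side');f=lambda u,v:(210+(u-1.5)/4,170+(v-1.5)/4)
print('handle top',pix2w(s,*f(333,303),.11), 'post top mid',pix2w(s,*f(329,362),.055))
print('bores',pix2w(s,*f(454,25),.05),pix2w(s,*f(566,59),.05))
s=snap('top')
print(pix2w(s,140+(263-1.5)/4,170+(335-1.5)/4,.055))
i=s['img'][:,:,::-1]
cv2.imwrite('pics/t1.png',cv2.resize(i[170:290,130:280],None,fx=5,fy=5,interpolation=cv2.INTER_CUBIC))
st=arm.state()['tool_pos'];print(w2pix(s,st),w2pix(s,(.4194,.2666,.11)))
```

```text
handle top [0.40994035 0.26726757 0.11      ] post top mid [0.41180116 0.26828469 0.055     ]
bores [ 0.53841635 -0.21101073  0.05      ] [ 0.42580685 -0.20720008  0.05      ]
[0.41426669 0.2662294  0.055     ]
(np.float64(195.42183120021315), np.float64(249.11060053121665)) (np.float64(201.66666849415543), np.float64(251.51189494847785))
```

View pics/t1.png

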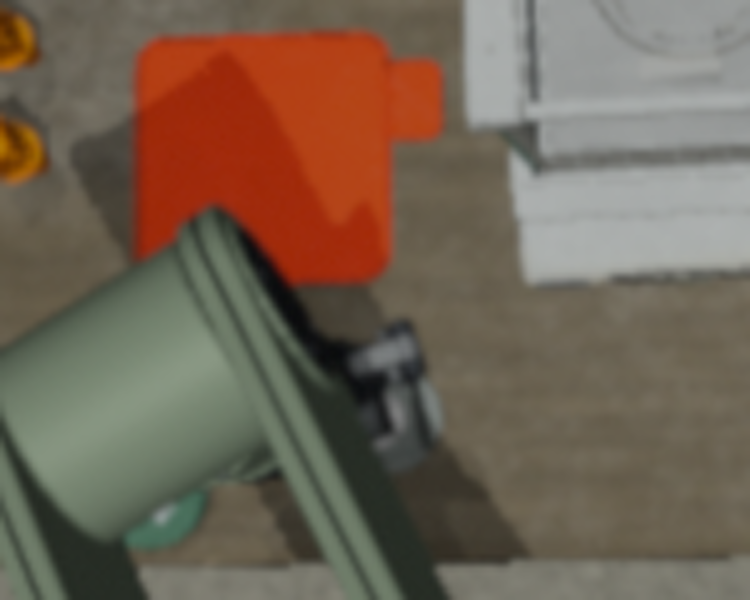

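Both cameras agree on y (0.267) but differ in x (0.419 against 0.410). I'll turn the jaw 90° so that it closes mostly along x and centres that uncertainty.

```bash
python3 -m pendant '[{"travel":[0,0,0],"turn":[-10,0,0],"jaw":0.65},{"travel":[0,0,0],"turn":[-10,0,0],"jaw":0.65},{"travel":[0,0,0],"turn":[-10,0,0],"jaw":0.65},{"travel":[0,0,0],"turn":[-10,0,0],"jaw":0.65},{"travel":[0,0,0],"turn":[-10,0,0],"jaw":0.65},{"travel":[0,0,0],"turn":[-10,0,0],"jaw":0.65},{"travel":[0,0,0],"turn":[-10,0,0],"jaw":0.65},{"travel":[0,0,0],"turn":[-10,0,0],"jaw":0.65},{"travel":[0,0,0],"turn":[-10,0,0],"jaw":0.65},{"travel":[0,-10.7,-4.8],"turn":[0,0,0],"jaw":0.65},{"travel":[30,0,0],"turn":[0,0,0],"jaw":0.65},{"travel":[30,0,0],"turn":[0,0,0],"jaw":0.65},{"travel":[20,0,0],"turn":[0,0,0],"jaw":0.65},{"travel":[20,0,0],"turn":[0,0,0],"jaw":0.65},{"travel":[18,0,0],"turn":[0,0,0],"jaw":0.65},{"travel":[16,0,0],"turn":[0,0,0],"jaw":0.65},{"travel":[0,0,0],"turn":[0,0,0],"jaw":0.65}]' 40
python3 - <<'E'
from h import *
go(.4135,.267,.066,18.6)
s=snap('side');i=s['img'][:,:,::-1]
cv2.imwrite('pics/s2.png',cv2.resize(i[190:290,230:350],None,fx=5,fy=5,interpolation=cv2.INTER_CUBIC))
E
```

```text
t: 4.6
tool_pos: [0.4118, 0.2643, 0.066]
tool_rot: [-74.8, 89.8, -146.8]
wrist_force: [0.7, 0.3, 0.8]
gripper_width: 0.0559
t 4.6 p [0.4118 0.2643 0.066 ] F [0.7 0.3 0.8] w 0.0559 q6 13 jaw 18.0 tilt -0.16,-0.11
turn x total -0.6 (1 rows)  travel total x -0.0 y 2.5 z -2.0
```

View pics/s2.png

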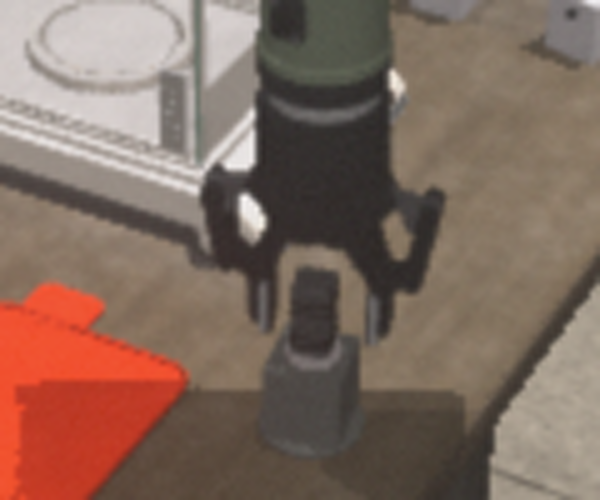

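The handle (crop x≈313) stands between the fingers (262 and 377), a few mm off centre. I'll correct by that and close.

```bash
python3 -m pendant '[{"travel":[0,3,-2.3],"turn":[0,0,0],"jaw":0.6},{"travel":[0,0,0],"turn":[0,0,0],"jaw":0.15},{"travel":[0,0,0],"turn":[0,0,0],"jaw":0.15},{"travel":[0,0,0],"turn":[0,0,0],"jaw":0.15},{"travel":[0,0,0],"turn":[0,0,0],"jaw":0.15}]' 60
python3 -m pendant '[{"travel":[0,0,0],"turn":[0,0,0],"jaw":0.15},{"travel":[0,0,0],"turn":[0,0,0],"jaw":0.15}]'; python3 -c "
from h import *
go(.64,-.106,.2,0)"
```

```text
t: 5.28
tool_pos: [0.4157, 0.2687, 0.0673]
tool_rot: [104.7, 90.0, 32.9]
wrist_force: [-0.3, 0.5, 5.6]
gripper_width: 0.0231
t: 5.52
tool_pos: [0.4157, 0.2687, 0.0674]
tool_rot: [106.1, 89.9, 34.2]
wrist_force: [-1.5, -0.1, 5.3]
gripper_width: 0.0236
t 5.5 p [0.4157 0.2687 0.0674] F [-1.5 -0.1  5.3] w 0.0236 q6 13 jaw 18.1 tilt 0.04,0.03
turn x total 18.1 (2 rows)  travel total x -132.6 y 224.3 z 374.7
```

```bash
python3 -m pendant '[{"travel":[-28,0,0],"turn":[0,0,0],"jaw":0.15},{"travel":[-30,0,0],"turn":[0,0,0],"jaw":0.15},{"travel":[-30,0,0],"turn":[0,0,0],"jaw":0.15},{"travel":[-30,0,0],"turn":[0,0,0],"jaw":0.15},{"travel":[0,-16.5,44],"turn":[0,0,0],"jaw":0.15},{"travel":[0,-16.5,44],"turn":[0,0,0],"jaw":0.15},{"travel":[0,-16.5,44],"turn":[0,0,0],"jaw":0.15},{"travel":[0,-16.5,44],"turn":[0,0,0],"jaw":0.15},{"travel":[0,-16.5,44],"turn":[0,0,0],"jaw":0.15},{"travel":[0,-16.5,44],"turn":[0,0,0],"jaw":0.15},{"travel":[0,-16.5,44],"turn":[0,0,0],"jaw":0.15},{"travel":[0,-16.5,44],"turn":[0,0,0],"jaw":0.15},{"travel":[0,0,0],"turn":[0,0,0],"jaw":0.15}]'
python3 - <<'E'
from h import *
go(.64,-.106,.18)
a=cv2.resize(snap('top')['img'][120:270,300:460],None,fx=2.5,fy=2.5,interpolation=cv2.INTER_CUBIC)
b=cv2.resize(snap('side')['img'][130:230,250:410],None,fx=2.5,fy=2.5,interpolation=cv2.INTER_CUBIC)
b=cv2.copyMakeBorder(b,0,a.shape[0]-b.shape[0],0,0,0)
cv2.imwrite('pics/d1.png',np.hstack([a,b])[:,:,::-1])
E
```

```text
t: 7.15
tool_pos: [0.3993, -0.1095, 0.1844]
tool_rot: [-57.4, 90.0, -129.5]
wrist_force: [0.1, 0.2, -0.8]
gripper_width: 0.0234
t 7.2 p [ 0.3993 -0.1095  0.1844] F [ 0.1  0.2 -0.8] w 0.0234 q6 -35 jaw 17.9 tilt -0.03,-0.03
turn x total 0.0 (0 rows)  travel total x 4.4 y 230.1 z 70.5
```

View pics/d1.png

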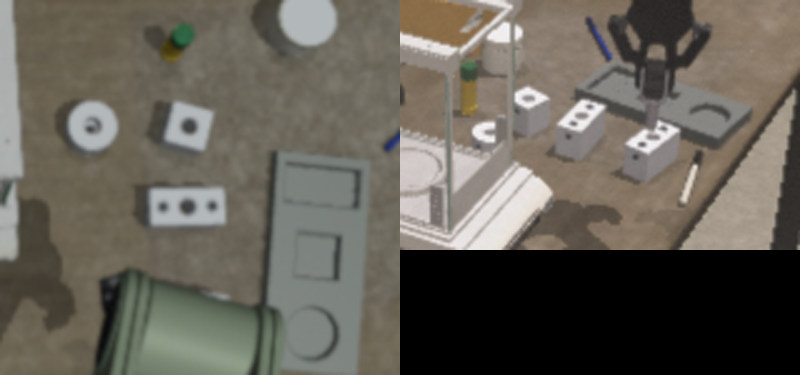

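Blocks haven't moved. I'll set up a numeric detector for the bright tops so I need fewer pictures.

```bash
cat >> h.py <<'E'
def blocks(s,z=.05,show=True):
    """bright block tops in the top view -> list of (x,y,side1,side2,long axis deg)"""
    g=s['img'].min(2).astype(np.uint8);f=6;ox,oy=318,150
    g=cv2.resize(g[oy:275,ox:400],None,fx=f,fy=f,interpolation=cv2.INTER_CUBIC)
    m=cv2.morphologyEx((g>135).astype(np.uint8),cv2.MORPH_CLOSE,np.ones((41,41)))
    m=cv2.morphologyEx(m,cv2.MORPH_OPEN,np.ones((41,41)))
    for c in cv2.findContours(m,0,2)[0]:
        if cv2.contourArea(c)<4000: continue
        q=cv2.boxPoints(cv2.minAreaRect(c))
        if np.hypot(*(q[1]-q[0]))<np.hypot(*(q[2]-q[1])): q=np.roll(q,-1,0)
        M=cv2.moments(c);w=pix2w(s,ox+(M['m10']/M['m00']+.5)/f-.5,oy+(M['m01']/M['m00']+.5)/f-.5,z)
        print('block cent',w[:2].round(4),'rect',*quad(s,q,z,ox,oy,f))
E
python3 - <<'E'
from h import *
s=snap('top');blocks(s);blocks
z=snap('side')
for n,u,v in [('sq',529,98.5),('a',579,116),('b',651,135),('r',487,129)]:print(n,pix2w(z,250+(u-.75)/2.5,130+(v-.75)/2.5,.05).round(4))
E
```

```text
block cent [ 0.5461 -0.2095] rect [ 0.546  -0.2098] [84. 42. 84. 41.] -91.3 177.4
block cent [ 0.6383 -0.2158] rect [ 0.6384 -0.216 ] [47. 48. 47. 48.] -104.2 164.2
block cent [ 0.6409 -0.1059] rect [ 0.6411 -0.1057] [52. 52. 51. 52.] -91.2 177.7
sq [ 0.1074 -0.5088  0.05  ]
a [ 0.0313 -0.4936  0.05  ]
b [-0.0698 -0.4901  0.05  ]
r [ 0.1394 -0.3917  0.05  ]
```

Run:
```python
from h import *
z=snap('side')
for n,u,v in [('sq',129,98.5),('a',179,116),('b',251,135),('r',87,129)]:print(n,pix2w(z,250+(u-.75)/2.5,130+(v-.75)/2.5,.05).round(4))
go(.638,-.106,.18)
```

```text
sq [ 0.6306 -0.215   0.05  ]
a [ 0.5436 -0.2063  0.05  ]
b [ 0.4308 -0.2096  0.05  ]
r [ 0.6438 -0.1086  0.05  ]
t 7.4 p [ 0.3996 -0.1061  0.1845] F [ 0.8  0.1 -1.4] w 0.0237 q6 -35 jaw 18.2 tilt -0.03,0.02
turn x total 0.0 (0 rows)  travel total x 4.5 y 226.4 z 74.5
```

```bash
python3 -m pendant '[{"travel":[0,38.1,12.3],"turn":[0,0,0],"jaw":0.15},{"travel":[0,38.1,12.3],"turn":[0,0,0],"jaw":0.15},{"travel":[0,38.1,12.3],"turn":[0,0,0],"jaw":0.15},{"travel":[0,38.1,12.3],"turn":[0,0,0],"jaw":0.15},{"travel":[0,38.1,12.3],"turn":[0,0,0],"jaw":0.15},{"travel":[0,38.1,12.3],"turn":[0,0,0],"jaw":0.15},{"travel":[20,0,0],"turn":[0,0,0],"jaw":0.15},{"travel":[20,0,0],"turn":[0,0,0],"jaw":0.15},{"travel":[20,0,0],"turn":[0,0,0],"jaw":0.15},{"travel":[0,0,0],"turn":[0,0,0],"jaw":0.15}]'
python3 - <<'E'
from h import *
go(.640,-.105,.108)
a=cv2.resize(snap('top')['img'][130:210,290:410],None,fx=4,fy=4,interpolation=cv2.INTER_CUBIC)
b=cv2.resize(snap('side')['img'][120:200,240:320],None,fx=4,fy=4,interpolation=cv2.INTER_CUBIC)
cv2.imwrite('pics/d2.png',np.hstack([a,b])[:,:,::-1])
E
```

```text
t: 8.65
tool_pos: [0.6388, -0.1042, 0.1227]
tool_rot: [-119.3, 89.7, 168.9]
wrist_force: [-0.2, -0.2, -1.9]
gripper_width: 0.0232
t 8.7 p [ 0.6388 -0.1042  0.1227] F [-0.2 -0.2 -1.9] w 0.0232 q6 -29 jaw 18.3 tilt -0.26,0.05
turn x total 0.0 (0 rows)  travel total x 14.7 y 0.9 z 1.1
```

View pics/d2.png

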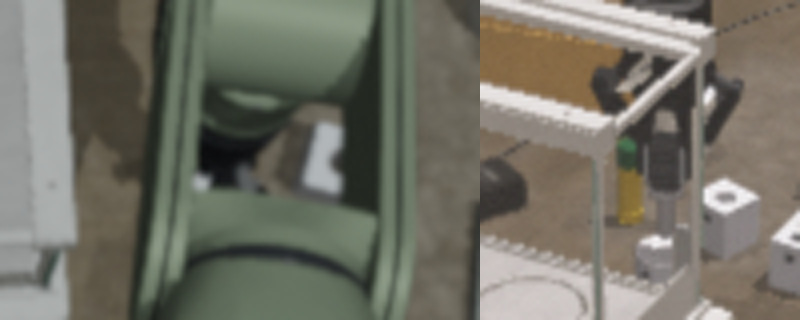

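```bash
python3 -m pendant '[{"travel":[5,0.9,1.1],"turn":[0,0,0],"jaw":0.15},{"travel":[5,0,0],"turn":[0,0,0],"jaw":0.15},{"travel":[4,0,0],"turn":[0,0,0],"jaw":0.15},{"travel":[3,0,0],"turn":[0,0,0],"jaw":0.15},{"travel":[0,0,0],"turn":[0,0,0],"jaw":0.15}]'
```

```text
t: 9.38
tool_pos: [0.641, -0.1068, 0.1074]
tool_rot: [-112.5, 90.0, 175.7]
wrist_force: [0.9, -1.0, -1.2]
gripper_width: 0.0233
```

```bash
python3 -m pendant '[{"travel":[2,0,0],"turn":[0,0,0],"jaw":0.15},{"travel":[2,0,0],"turn":[0,0,0],"jaw":0.15},{"travel":[2,0,0],"turn":[0,0,0],"jaw":0.15},{"travel":[0,0,0],"turn":[0,0,0],"jaw":0.15}]'; python3 -m pendant '[{"travel":[3,0,0],"turn":[0,0,0],"jaw":0.15},{"travel":[3,0,0],"turn":[0,0,0],"jaw":0.15},{"travel":[0,0,0],"turn":[0,0,0],"jaw":0.15}]'
```

```text
t: 9.88
tool_pos: [0.641, -0.1068, 0.1015]
tool_rot: [-101.6, 90.0, -173.4]
wrist_force: [-1.2, 0.3, -1.3]
gripper_width: 0.0236
t: 10.25
tool_pos: [0.641, -0.1068, 0.0953]
tool_rot: [-103.8, 90.0, -175.6]
wrist_force: [-0.3, -0.6, -1.6]
gripper_width: 0.0238
```

The pin is in the bore without force. Carrying on past the tight stop level (TCP 0.083).

```bash
python3 -m pendant '[{"travel":[3,0,0],"turn":[0,0,0],"jaw":0.15},{"travel":[3,0,0],"turn":[0,0,0],"jaw":0.15},{"travel":[3,0,0],"turn":[0,0,0],"jaw":0.15},{"travel":[2,0,0],"turn":[0,0,0],"jaw":0.15},{"travel":[2,0,0],"turn":[0,0,0],"jaw":0.15},{"travel":[2,0,0],"turn":[0,0,0],"jaw":0.15},{"travel":[0,0,0],"turn":[0,0,0],"jaw":0.15}]'
```

```text
t: 11.12
tool_pos: [0.6414, -0.107, 0.0815]
tool_rot: [45.3, 89.9, -26.6]
wrist_force: [-0.4, -1.0, 4.1]
gripper_width: 0.0231
```

```bash
python3 -m pendant '[{"travel":[2,0,0],"turn":[0,0,0],"jaw":0.15},{"travel":[0,0,0],"turn":[0,0,0],"jaw":0.15}]';python3 -m pendant '[{"travel":[2,0,0],"turn":[0,0,0],"jaw":0.15},{"travel":[0,0,0],"turn":[0,0,0],"jaw":0.15}]'
```

```text
t: 11.38
tool_pos: [0.6415, -0.107, 0.0811]
tool_rot: [51.8, 89.9, -20.0]
wrist_force: [-3.9, 0.2, 11.7]
gripper_width: 0.0234
t: 11.62
tool_pos: [0.6416, -0.107, 0.0809]
tool_rot: [54.3, 89.8, -17.6]
wrist_force: [-5.9, -0.2, 19.7]
gripper_width: 0.0235
```

The pin stops short at TCP z 0.081 under 20 N, so the round block is tight. Withdrawing and moving over the square.

```bash
python3 -m pendant '[{"travel":[-10,0,0],"turn":[0,0,0],"jaw":0.15},{"travel":[-20,0,0],"turn":[0,0,0],"jaw":0.15},{"travel":[-20,0,0],"turn":[0,0,0],"jaw":0.15},{"travel":[-15,0,0],"turn":[0,0,0],"jaw":0.15},{"travel":[0,-9.2,25.8],"turn":[0,0,0],"jaw":0.15},{"travel":[0,-9.2,25.8],"turn":[0,0,0],"jaw":0.15},{"travel":[0,-9.2,25.8],"turn":[0,0,0],"jaw":0.15},{"travel":[0,-9.1,25.8],"turn":[0,0,0],"jaw":0.15},{"travel":[0,0,0],"turn":[0,0,0],"jaw":0.15}]'
python3 - <<'E'
from h import *
s=snap('top');blocks(s);go(.6385,-.2165,.112)
z=snap('side')
b=cv2.resize(z['img'][120:200,260:400],None,fx=4,fy=4,interpolation=cv2.INTER_CUBIC)
cv2.imwrite('pics/d3.png',b[:,:,::-1])
print(w2pix(z,(.638,-.2165,.05)))
E
```

```text
t: 12.75
tool_pos: [0.6381, -0.218, 0.1411]
tool_rot: [-99.6, 90.0, -171.6]
wrist_force: [1.3, 1.0, -1.4]
gripper_width: 0.0234
block cent [ 0.5464 -0.1837] rect [ 0.5464 -0.1837] [41. 32. 41. 32.] 177.5 88.6
block cent [ 0.6413 -0.1054] rect [ 0.6415 -0.1055] [48. 48. 48. 48.] -91.2 177.7
t 12.8 p [ 0.6382 -0.2167  0.1412] F [-0.3  0.  -1.1] w 0.0235 q6 -38 jaw 18.1 tilt -0.04,0.04
turn x total 0.0 (0 rows)  travel total x 29.2 y 0.4 z -0.1
(np.float64(299.73392583404296), np.float64(168.4370488793045))
```

```bash
python3 -m pendant '[{"travel":[15,0,0],"turn":[0,0,0],"jaw":0.15},{"travel":[12,0,0],"turn":[0,0,0],"jaw":0.15},{"travel":[4,0,0],"turn":[0,0,0],"jaw":0.15},{"travel":[4,0,0],"turn":[0,0,0],"jaw":0.15},{"travel":[3,0,0],"turn":[0,0,0],"jaw":0.15},{"travel":[0,0,0],"turn":[0,0,0],"jaw":0.15}]';python3 -m pendant '[{"travel":[3,0,0],"turn":[0,0,0],"jaw":0.15},{"travel":[3,0,0],"turn":[0,0,0],"jaw":0.15},{"travel":[0,0,0],"turn":[0,0,0],"jaw":0.15}]'
```

```text
t: 13.6
tool_pos: [0.6384, -0.2163, 0.1037]
tool_rot: [-31.2, 90.0, -103.0]
wrist_force: [0.4, -1.0, -1.3]
gripper_width: 0.0232
t: 13.98
tool_pos: [0.6382, -0.2162, 0.0974]
tool_rot: [-120.4, 90.0, 167.7]
wrist_force: [-0.5, -0.2, -1.3]
gripper_width: 0.0234
```

```bash
python3 -m pendant '[{"travel":[4,0,0],"turn":[0,0,0],"jaw":0.15},{"travel":[4,0,0],"turn":[0,0,0],"jaw":0.15},{"travel":[4,0,0],"turn":[0,0,0],"jaw":0.15},{"travel":[3,0,0],"turn":[0,0,0],"jaw":0.15},{"travel":[3,0,0],"turn":[0,0,0],"jaw":0.15},{"travel":[2,0,0],"turn":[0,0,0],"jaw":0.15},{"travel":[0,0,0],"turn":[0,0,0],"jaw":0.15}]'
```

```text
t: 14.85
tool_pos: [0.6384, -0.2163, 0.0775]
tool_rot: [-101.8, 90.0, -173.7]
wrist_force: [-0.3, 0.3, -1.2]
gripper_width: 0.0233
```

It has gone past the tight level without force. On to home.

```bash
python3 -m pendant '[{"travel":[4,0,0],"turn":[0,0,0],"jaw":0.15},{"travel":[4,0,0],"turn":[0,0,0],"jaw":0.15},{"travel":[4,0,0],"turn":[0,0,0],"jaw":0.15},{"travel":[3,0,0],"turn":[0,0,0],"jaw":0.15},{"travel":[2,0,0],"turn":[0,0,0],"jaw":0.15},{"travel":[2,0,0],"turn":[0,0,0],"jaw":0.15},{"travel":[0,0,0],"turn":[0,0,0],"jaw":0.15}]';python3 -m pendant '[{"travel":[1.5,0,0],"turn":[0,0,0],"jaw":0.15},{"travel":[1.5,0,0],"turn":[0,0,0],"jaw":0.15},{"travel":[0,0,0],"turn":[0,0,0],"jaw":0.15},{"travel":[0,0,0],"turn":[0,0,0],"jaw":0.15}]'
```

```text
t: 15.72
tool_pos: [0.6384, -0.2163, 0.0623]
tool_rot: [45.7, 89.9, -26.1]
wrist_force: [-5.6, 1.9, 15.7]
gripper_width: 0.0236
t: 16.23
tool_pos: [0.6385, -0.2163, 0.0623]
tool_rot: [48.3, 89.9, -23.5]
wrist_force: [-10.0, 3.5, 28.2]
gripper_width: 0.0236
```

Home at TCP 0.0623 under 28 N, so the square is good. Next is oblong A.

```bash
python3 -m pendant '[{"travel":[-10,0,0],"turn":[0,0,0],"jaw":0.15},{"travel":[-20,0,0],"turn":[0,0,0],"jaw":0.15},{"travel":[-25,0,0],"turn":[0,0,0],"jaw":0.15},{"travel":[-25,0,0],"turn":[0,0,0],"jaw":0.15},{"travel":[-5,0,0],"turn":[0,0,0],"jaw":0.15},{"travel":[0,-28.6,-11.3],"turn":[0,0,0],"jaw":0.15},{"travel":[0,-28.6,-11.3],"turn":[0,0,0],"jaw":0.15},{"travel":[0,-28.5,-11.3],"turn":[0,0,0],"jaw":0.15},{"travel":[0,0,0],"turn":[0,0,0],"jaw":0.15}]'
python3 - <<'E'
from h import *
s=snap('top');blocks(s);go(.5467,-.2106,.112)
E
```

```text
t: 17.35
tool_pos: [0.5439, -0.2103, 0.1396]
tool_rot: [-127.6, 89.8, 160.5]
wrist_force: [-0.2, -0.3, -1.7]
gripper_width: 0.0233
block cent [ 0.4372 -0.1768] rect [ 0.4372 -0.1768] [38. 24. 38. 24.] 177.8 88.4
block cent [ 0.6423 -0.2092] rect [ 0.6408 -0.2112] [44. 39. 44. 39.] 177.1 88.9
block cent [ 0.6406 -0.1053] rect [ 0.6408 -0.1055] [48. 49. 48. 49.] -91.2 177.7
t 17.4 p [ 0.5457 -0.2107  0.14  ] F [ 0.9 -0.1 -1.5] w 0.0234 q6 -40 jaw 18.1 tilt -0.06,0.02
turn x total 0.0 (0 rows)  travel total x 28.0 y 1.0 z 0.3
```

```bash
python3 -m pendant '[{"travel":[15,0.5,0.1],"turn":[0,0,0],"jaw":0.15},{"travel":[12,0,0],"turn":[0,0,0],"jaw":0.15},{"travel":[4,0,0],"turn":[0,0,0],"jaw":0.15},{"travel":[4,0,0],"turn":[0,0,0],"jaw":0.15},{"travel":[3,0,0],"turn":[0,0,0],"jaw":0.15},{"travel":[0,0,0],"turn":[0,0,0],"jaw":0.15}]';python3 -m pendant '[{"travel":[3,0,0],"turn":[0,0,0],"jaw":0.15},{"travel":[3,0,0],"turn":[0,0,0],"jaw":0.15},{"travel":[0,0,0],"turn":[0,0,0],"jaw":0.15}]'
```

```text
t: 18.15
tool_pos: [0.547, -0.2107, 0.1027]
tool_rot: [10.4, 90.0, -61.5]
wrist_force: [-0.1, 0.6, -1.5]
gripper_width: 0.0234
t: 18.52
tool_pos: [0.5468, -0.2106, 0.0965]
tool_rot: [-122.1, 90.0, 166.1]
wrist_force: [-0.1, 0.2, -1.5]
gripper_width: 0.0234
```

```bash
python3 -m pendant '[{"travel":[4,0,0],"turn":[0,0,0],"jaw":0.15},{"travel":[3,0,0],"turn":[0,0,0],"jaw":0.15},{"travel":[3,0,0],"turn":[0,0,0],"jaw":0.15},{"travel":[3,0,0],"turn":[0,0,0],"jaw":0.15},{"travel":[2,0,0],"turn":[0,0,0],"jaw":0.15},{"travel":[2,0,0],"turn":[0,0,0],"jaw":0.15},{"travel":[0,0,0],"turn":[0,0,0],"jaw":0.15}]'
```

```text
t: 19.4
tool_pos: [0.5469, -0.2107, 0.0796]
tool_rot: [-107.8, 90.0, -179.6]
wrist_force: [0.2, -0.3, -1.3]
gripper_width: 0.023
```

```bash
python3 -m pendant '[{"travel":[4,0,0],"turn":[0,0,0],"jaw":0.15},{"travel":[4,0,0],"turn":[0,0,0],"jaw":0.15},{"travel":[4,0,0],"turn":[0,0,0],"jaw":0.15},{"travel":[3,0,0],"turn":[0,0,0],"jaw":0.15},{"travel":[2,0,0],"turn":[0,0,0],"jaw":0.15},{"travel":[2,0,0],"turn":[0,0,0],"jaw":0.15},{"travel":[0,0,0],"turn":[0,0,0],"jaw":0.15},{"travel":[1.5,0,0],"turn":[0,0,0],"jaw":0.15},{"travel":[0,0,0],"turn":[0,0,0],"jaw":0.15},{"travel":[0,0,0],"turn":[0,0,0],"jaw":0.15}]'
```

```text
t: 20.65
tool_pos: [0.547, -0.2108, 0.0623]
tool_rot: [44.3, 89.9, -27.5]
wrist_force: [-5.6, 2.5, 16.9]
gripper_width: 0.0234
```

Oblong A is good, home at 0.0623. Checking B too.

```bash
python3 -m pendant '[{"travel":[-8,0,0],"turn":[0,0,0],"jaw":0.15},{"travel":[-20,0,0],"turn":[0,0,0],"jaw":0.15},{"travel":[-25,0,0],"turn":[0,0,0],"jaw":0.15},{"travel":[-25,0,0],"turn":[0,0,0],"jaw":0.15},{"travel":[-5,0,0],"turn":[0,0,0],"jaw":0.15},{"travel":[0,-36.1,-13],"turn":[0,0,0],"jaw":0.15},{"travel":[0,-36.1,-13],"turn":[0,0,0],"jaw":0.15},{"travel":[0,-36.1,-13],"turn":[0,0,0],"jaw":0.15},{"travel":[0,0,0],"turn":[0,0,0],"jaw":0.15},{"travel":[0,0,0],"turn":[0,0,0],"jaw":0.15}]'
python3 - <<'E'
from h import *
s=snap('top');blocks(s);go(.432,-.2072,.112)
z=snap('side')
b=cv2.resize(z['img'][120:220,270:400],None,fx=5,fy=5,interpolation=cv2.INTER_CUBIC)
cv2.imwrite('pics/d3.png',b[:,:,::-1])
E
```

```text
t: 21.9
tool_pos: [0.4325, -0.2076, 0.142]
tool_rot: [54.5, 90.0, -17.3]
wrist_force: [1.6, -0.4, -2.3]
gripper_width: 0.0237
block cent [ 0.5462 -0.2102] rect [ 0.546  -0.2103] [84. 42. 83. 41.] -91.3 177.4
block cent [ 0.6382 -0.2158] rect [ 0.6383 -0.216 ] [48. 48. 48. 48.] -104.5 164.0
block cent [ 0.6408 -0.1059] rect [ 0.6408 -0.106 ] [52. 53. 52. 53.] -91.2 177.7
t 21.9 p [ 0.4328 -0.2076  0.142 ] F [ 0.2 -0.7 -1.5] w 0.0235 q6 -45 jaw 18.2 tilt 0.04,-0.02
turn x total 0.0 (0 rows)  travel total x 30.0 y -0.7 z -0.7
```

View pics/d3.png

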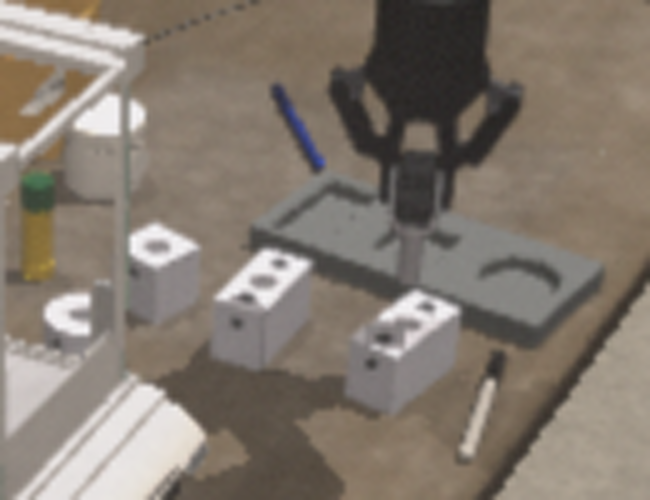

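The pin tip at crop (409,285) is straight above B's bore (405,325). All blocks are still in place. Going down.

```bash
python3 -m pendant '[{"travel":[15,0,0],"turn":[0,0,0],"jaw":0.15},{"travel":[13,0,0],"turn":[0,0,0],"jaw":0.15},{"travel":[4,0,0],"turn":[0,0,0],"jaw":0.15},{"travel":[4,0,0],"turn":[0,0,0],"jaw":0.15},{"travel":[3,0,0],"turn":[0,0,0],"jaw":0.15},{"travel":[3,0,0],"turn":[0,0,0],"jaw":0.15},{"travel":[3,0,0],"turn":[0,0,0],"jaw":0.15},{"travel":[0,0,0],"turn":[0,0,0],"jaw":0.15}]'; python3 -m pendant '[{"travel":[4,0,0],"turn":[0,0,0],"jaw":0.15},{"travel":[4,0,0],"turn":[0,0,0],"jaw":0.15},{"travel":[3,0,0],"turn":[0,0,0],"jaw":0.15},{"travel":[2,0,0],"turn":[0,0,0],"jaw":0.15},{"travel":[2,0,0],"turn":[0,0,0],"jaw":0.15},{"travel":[2,0,0],"turn":[0,0,0],"jaw":0.15},{"travel":[0,0,0],"turn":[0,0,0],"jaw":0.15}]'
```

```text
t: 23.0
tool_pos: [0.4317, -0.2073, 0.097]
tool_rot: [-127.2, 90.0, 160.9]
wrist_force: [-0.4, 0.2, -1.7]
gripper_width: 0.0233
t: 23.88
tool_pos: [0.4321, -0.2077, 0.0813]
tool_rot: [13.4, 89.9, -58.4]
wrist_force: [-2.9, -0.7, 7.2]
gripper_width: 0.0233
```

B stops short at 0.0813, so it is tight. Taking the gauge back to its stand.

```bash
python3 -m pendant '[{"travel":[-20,0,0],"turn":[0,0,0],"jaw":0.15},{"travel":[-30,0,0],"turn":[0,0,0],"jaw":0.15},{"travel":[-30,0,0],"turn":[0,0,0],"jaw":0.15},{"travel":[-30,0,0],"turn":[0,0,0],"jaw":0.15},{"travel":[0,5.8,-48.2],"turn":[0,0,0],"jaw":0.15},{"travel":[0,5.8,-48.2],"turn":[0,0,0],"jaw":0.15},{"travel":[0,5.8,-48.2],"turn":[0,0,0],"jaw":0.15},{"travel":[0,5.8,-48.2],"turn":[0,0,0],"jaw":0.15},{"travel":[0,5.8,-48.2],"turn":[0,0,0],"jaw":0.15},{"travel":[0,20.6,-43.5],"turn":[0,0,0],"jaw":0.15},{"travel":[0,20.6,-43.5],"turn":[0,0,0],"jaw":0.15},{"travel":[0,20.6,-43.5],"turn":[0,0,0],"jaw":0.15},{"travel":[0,20.6,-43.5],"turn":[0,0,0],"jaw":0.15},{"travel":[0,20.6,-43.5],"turn":[0,0,0],"jaw":0.15},{"travel":[0,0,0],"turn":[0,0,0],"jaw":0.15},{"travel":[0,0,0],"turn":[0,0,0],"jaw":0.15}]'
python3 -c "
from h import *
for i in range(3): go(.4157,.2687,.0674,18.1);snap('side')"
```

```text
t: 25.88
tool_pos: [0.414, 0.269, 0.1897]
tool_rot: [-59.7, 89.9, -131.5]
wrist_force: [0.3, -0.4, -1.5]
gripper_width: 0.0236
t 25.9 p [0.414  0.269  0.1897] F [ 0.3 -0.4 -1.5] w 0.0236 q6 14 jaw 18.2 tilt -0.06,-0.07
turn x total 0.1 (1 rows)  travel total x 122.3 y 1.5 z 0.8
t 25.9 p [0.4141 0.2686 0.1899] F [ 0.1 -0.2 -1.3] w 0.0235 q6 14 jaw 18.1 tilt -0.05,-0.06
turn x total 0.0 (1 rows)  travel total x 122.5 y 1.6 z 0.4
t 26.0 p [0.4142 0.2683 0.19  ] F [-2.1 -0.1 -2. ] w 0.0235 q6 14 jaw 18.1 tilt -0.03,-0.04
turn x total -0.0 (1 rows)  travel total x 122.6 y 1.6 z 0.1
```

```bash
python3 -m pendant '[{"travel":[20,1.5,0.1],"turn":[0,0,0],"jaw":0.15},{"travel":[25,0,0],"turn":[0,0,0],"jaw":0.15},{"travel":[25,0,0],"turn":[0,0,0],"jaw":0.15},{"travel":[5,0,0],"turn":[0,0,0],"jaw":0.15},{"travel":[4,0,0],"turn":[0,0,0],"jaw":0.15},{"travel":[3,0,0],"turn":[0,0,0],"jaw":0.15},{"travel":[3,0,0],"turn":[0,0,0],"jaw":0.15},{"travel":[0,0,0],"turn":[0,0,0],"jaw":0.15}]';python3 -m pendant '[{"travel":[4,0,0],"turn":[0,0,0],"jaw":0.15},{"travel":[4,0,0],"turn":[0,0,0],"jaw":0.15},{"travel":[4,0,0],"turn":[0,0,0],"jaw":0.15},{"travel":[0,0,0],"turn":[0,0,0],"jaw":0.15}]'
```

```text
t: 27.02
tool_pos: [0.416, 0.2698, 0.1053]
tool_rot: [67.5, 90.0, -4.3]
wrist_force: [0.3, -0.5, -1.3]
gripper_width: 0.023
t: 27.52
tool_pos: [0.4157, 0.2696, 0.0927]
tool_rot: [-69.8, 89.9, -141.7]
wrist_force: [0.4, 1.2, -1.3]
gripper_width: 0.0235
```

```bash
python3 -m pendant '[{"travel":[6,0,0],"turn":[0,0,0],"jaw":0.15},{"travel":[6,0,0],"turn":[0,0,0],"jaw":0.15},{"travel":[6,0,0],"turn":[0,0,0],"jaw":0.15},{"travel":[4,0,0],"turn":[0,0,0],"jaw":0.15},{"travel":[2.5,0,0],"turn":[0,0,0],"jaw":0.15},{"travel":[0,0,0],"turn":[0,0,0],"jaw":0.15}]';python3 -m pendant '[{"travel":[0,0,0],"turn":[0,0,0],"jaw":0.5},{"travel":[0,0,0],"turn":[0,0,0],"jaw":0.6},{"travel":[0,0,0],"turn":[0,0,0],"jaw":0.6},{"travel":[-30,0,0],"turn":[0,0,0],"jaw":0.6},{"travel":[-40,0,0],"turn":[0,0,0],"jaw":0.6},{"travel":[-40,0,0],"turn":[0,0,0],"jaw":0.6},{"travel":[0,0,0],"turn":[0,0,0],"jaw":0.6}]'
python3 - <<'E'
from h import *
go(.64,-.106,.2,0)
z=snap('side');b=cv2.resize(z['img'][190:290,230:350],None,fx=5,fy=5,interpolation=cv2.INTER_CUBIC)
cv2.imwrite('pics/d4.png',b[:,:,::-1])
s=snap('top');blocks(s)
E
```

```text
t: 28.28
tool_pos: [0.4159, 0.2697, 0.0685]
tool_rot: [-58.8, 90.0, -130.7]
wrist_force: [-0.4, 0.6, -1.2]
gripper_width: 0.0232
t: 29.15
tool_pos: [0.4178, 0.2709, 0.1819]
tool_rot: [102.8, 89.6, 31.0]
wrist_force: [0.6, -0.3, -0.1]
gripper_width: 0.0513
t 29.1 p [0.4178 0.2709 0.1819] F [ 0.6 -0.3 -0.1] w 0.0513 q6 13 jaw 18.2 tilt 0.38,0.23
turn x total 18.2 (2 rows)  travel total x -18.1 y 222.2 z 376.9
block cent [ 0.4319 -0.2069] rect [ 0.4318 -0.2069] [86. 42. 85. 42.] -99.7 169.5
block cent [ 0.5461 -0.2093] rect [ 0.546  -0.2096] [84. 42. 84. 41.] -91.3 177.4
block cent [ 0.6383 -0.2158] rect [ 0.6384 -0.2161] [47. 48. 47. 48.] -104.5 164.0
block cent [ 0.6408 -0.1058] rect [ 0.6408 -0.1057] [52. 52. 51. 52.] -91.2 177.7
```

View pics/d4.png

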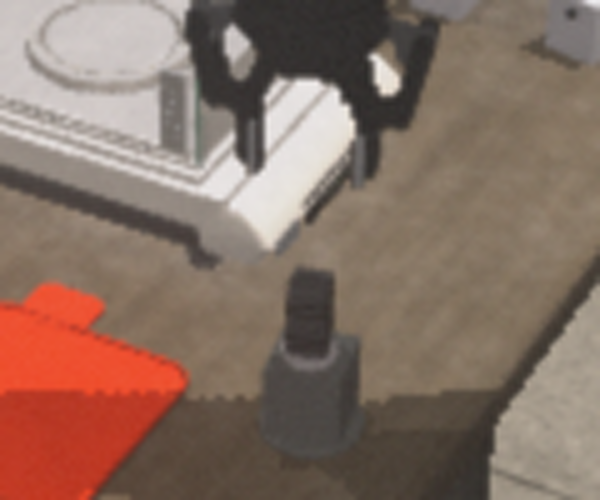

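The gauge is seated with its collar on the post (crop (310,350)) and no block has moved. Now oblong A, jaw across its 40 mm.

```bash
python3 -m pendant '[{"travel":[0,0,0],"turn":[9.7,0,0],"jaw":0.7},{"travel":[0,0,0],"turn":[9.7,0,0],"jaw":0.7},{"travel":[0,-5.5,48.4],"turn":[0,0,0],"jaw":0.7},{"travel":[0,-5.5,48.4],"turn":[0,0,0],"jaw":0.7},{"travel":[0,-5.5,48.4],"turn":[0,0,0],"jaw":0.7},{"travel":[0,-5.5,48.4],"turn":[0,0,0],"jaw":0.7},{"travel":[0,-5.5,48.4],"turn":[0,0,0],"jaw":0.7},{"travel":[0,27.8,39.5],"turn":[0,0,0],"jaw":0.7},{"travel":[0,27.8,39.5],"turn":[0,0,0],"jaw":0.7},{"travel":[0,27.8,39.5],"turn":[0,0,0],"jaw":0.7},{"travel":[0,27.8,39.5],"turn":[0,0,0],"jaw":0.7},{"travel":[0,27.8,39.5],"turn":[0,0,0],"jaw":0.7},{"travel":[0,27.8,39.5],"turn":[0,0,0],"jaw":0.7},{"travel":[24,0,0],"turn":[0,0,0],"jaw":0.7},{"travel":[24,0,0],"turn":[0,0,0],"jaw":0.7},{"travel":[24,0,0],"turn":[0,0,0],"jaw":0.7},{"travel":[0,0,0],"turn":[0,0,0],"jaw":0.7},{"travel":[0,0,0],"turn":[0,0,0],"jaw":0.7}]'
python3 - <<'E'
from h import *
go(.5463,-.2105,.027,-1.3)
E
```

```text
t: 31.5
tool_pos: [0.5449, -0.2121, 0.1066]
tool_rot: [-101.7, 90.0, 167.1]
wrist_force: [0.2, -0.0, -0.5]
gripper_width: 0.06
t 31.5 p [ 0.5449 -0.2121  0.1066] F [ 0.2 -0.  -0.5] w 0.0600 q6 -21 jaw -1.2 tilt -0.02,0.00
turn x total 0.1 (1 rows)  travel total x 79.6 y 1.4 z -1.7
```

```bash
python3 -m pendant '[{"travel":[20,1.4,-1.7],"turn":[0,0,0],"jaw":0.7},{"travel":[25,0,0],"turn":[0,0,0],"jaw":0.7},{"travel":[20,0,0],"turn":[0,0,0],"jaw":0.7},{"travel":[14,0,0],"turn":[0,0,0],"jaw":0.7},{"travel":[0,0,0],"turn":[0,0,0],"jaw":0.7},{"travel":[0,0,0],"turn":[0,0,0],"jaw":0.35},{"travel":[0,0,0],"turn":[0,0,0],"jaw":0.35},{"travel":[0,0,0],"turn":[0,0,0],"jaw":0.35},{"travel":[0,0,0],"turn":[0,0,0],"jaw":0.35}]' 60
python3 -c "
from h import *
go(.5695,-.3767,.12,-7)"
```

```text
t: 32.62
tool_pos: [0.5471, -0.2108, 0.029]
tool_rot: [68.2, 89.8, -23.0]
wrist_force: [-1.3, -0.1, 6.2]
gripper_width: 0.0386
t 32.6 p [ 0.5471 -0.2108  0.029 ] F [-1.3 -0.1  6.2] w 0.0386 q6 -21 jaw -1.3 tilt 0.14,-0.06
turn x total 5.7 (1 rows)  travel total x -91.0 y 42.4 z 161.9
```

Gripped. I'll check the plate pose numerically from the first picture before placing.

Run:
```python
from h import *
s=snap('top')
im=cv2.imread('pics/top0.png');f=6;ox,oy=395,165
c=cv2.resize(im[oy:285,ox:465],None,fx=f,fy=f,interpolation=cv2.INTER_CUBIC).astype(int)
# table brown: R-B clearly >0 ; plate: R-B<=~0
d=c[:,:,2]-c[:,:,0]
print(np.percentile(d,[5,25,50,75,95]), d[60*f,32*f], d[60*f,5*f])
t=cv2.threshold(np.clip(d+60,0,255).astype(np.uint8),0,255,cv2.THRESH_BINARY_INV+cv2.THRESH_OTSU)
m=cv2.morphologyEx(t[1],cv2.MORPH_OPEN,np.ones((25,25)))
k=max(cv2.findContours(m,0,2)[0],key=cv2.contourArea)
q=cv2.boxPoints(cv2.minAreaRect(k));
if np.hypot(*(q[1]-q[0]))<np.hypot(*(q[2]-q[1])): q=np.roll(q,-1,0)
print(t[0],*quad(s,q,.02,ox,oy,f), ((q+.5)/f-.5+[ox,oy]).round(1).tolist())
# line fits of both long sides (more robust): per row left/right edges
P=k[:,0,:].astype(float)
go(.5699,-.3767,.12,-7)
```

```text
[-3. -2. 13. 17. 22.] -2 16
67.0 [ 0.4812 -0.3632] [255. 121. 257. 118.] -7.3 -95.6 [[402.3, 267.4], [408.7, 179.4], [448.8, 182.3], [442.4, 270.3]]
t 32.7 p [ 0.5471 -0.2108  0.029 ] F [-0.8 -0.1  6.6] w 0.0389 q6 -21 jaw -1.3 tilt 0.15,-0.06
turn x total 5.7 (1 rows)  travel total x -91.0 y 42.8 z 161.8
```

```bash
python3 -m pendant '[{"travel":[-15,0,0],"turn":[0,0,0],"jaw":0.35},{"travel":[-30,0,0],"turn":[0,0,0],"jaw":0.35},{"travel":[-30,0,0],"turn":[5.8,0,0],"jaw":0.35},{"travel":[0,10.8,40.5],"turn":[0,0,0],"jaw":0.35},{"travel":[0,10.8,40.5],"turn":[0,0,0],"jaw":0.35},{"travel":[0,10.8,40.5],"turn":[0,0,0],"jaw":0.35},{"travel":[0,10.8,40.5],"turn":[0,0,0],"jaw":0.35},{"travel":[20,0,0],"turn":[0,0,0],"jaw":0.35},{"travel":[20,0,0],"turn":[0,0,0],"jaw":0.35},{"travel":[0,0,0],"turn":[0,0,0],"jaw":0.35},{"travel":[0,0,0],"turn":[0,0,0],"jaw":0.35}]'
python3 - <<'E'
from h import *
go(.5704,-.3766,.055,-7.1)
a=cv2.resize(snap('top')['img'][150:280,370:470],None,fx=4,fy=4,interpolation=cv2.INTER_CUBIC)
b=cv2.resize(snap('side')['img'][120:220,290:390],None,fx=4,fy=4,interpolation=cv2.INTER_CUBIC)
b=cv2.copyMakeBorder(b,0,120,0,0,0)
cv2.imwrite('pics/d5.png',np.hstack([a,b])[:,:,::-1])
E
```

```text
t: 34.05
tool_pos: [0.5695, -0.3767, 0.0636]
tool_rot: [57.5, 89.9, -39.6]
wrist_force: [-0.5, 0.2, -1.4]
gripper_width: 0.0392
t 34.0 p [ 0.5695 -0.3767  0.0636] F [-0.5  0.2 -1.4] w 0.0392 q6 -27 jaw -7.0 tilt 0.05,-0.04
turn x total 0.1 (1 rows)  travel total x 8.6 y 0.8 z -0.2
```

View pics/d5.png

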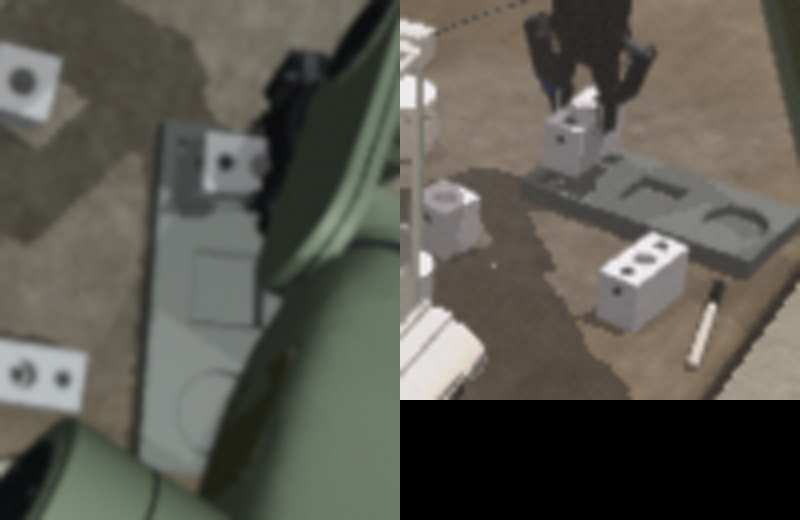

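The block hangs over the oblong pocket: its left end at top crop x≈203 agrees with the pocket edge at x=174 within about a pixel, allowing for height. Lowering.

```bash
python3 -m pendant '[{"travel":[6,0.8,0],"turn":[0,0,0],"jaw":0.35},{"travel":[4,0,0],"turn":[0,0,0],"jaw":0.35},{"travel":[3,0,0],"turn":[0,0,0],"jaw":0.35},{"travel":[3,0,0],"turn":[0,0,0],"jaw":0.35},{"travel":[0,0,0],"turn":[0,0,0],"jaw":0.35}]';python3 -m pendant '[{"travel":[2,0,0],"turn":[0,0,0],"jaw":0.35},{"travel":[0,0,0],"turn":[0,0,0],"jaw":0.35}]'
```

```text
t: 34.78
tool_pos: [0.5698, -0.3766, 0.0463]
tool_rot: [-108.1, 90.0, 154.9]
wrist_force: [1.7, 0.6, -3.4]
gripper_width: 0.0388
t: 35.02
tool_pos: [0.5699, -0.3766, 0.0446]
tool_rot: [-106.4, 90.0, 156.6]
wrist_force: [-0.7, -0.7, -2.2]
gripper_width: 0.0386
```

```bash
python3 -m pendant '[{"travel":[3,0,0],"turn":[0,0,0],"jaw":0.35},{"travel":[2,0,0],"turn":[0,0,0],"jaw":0.35},{"travel":[1.5,0,0],"turn":[0,0,0],"jaw":0.35},{"travel":[1.5,0,0],"turn":[0,0,0],"jaw":0.35},{"travel":[0,0,0],"turn":[0,0,0],"jaw":0.35}]'
```

```text
t: 35.65
tool_pos: [0.57, -0.3766, 0.0371]
tool_rot: [51.3, 90.0, -45.7]
wrist_force: [-0.9, 0.6, 1.3]
gripper_width: 0.0389
```

Seated (TCP 0.0371 against 0.037 expected). Releasing and moving over the square.

```bash
python3 -m pendant '[{"travel":[0,0,0],"turn":[0,0,0],"jaw":0.6},{"travel":[0,0,0],"turn":[0,0,0],"jaw":0.6},{"travel":[0,0,0],"turn":[0,0,0],"jaw":0.6},{"travel":[-25,0,0],"turn":[0,0,0],"jaw":0.6},{"travel":[-30,0,0],"turn":[0,0,0],"jaw":0.6},{"travel":[-25,0,0],"turn":[8,0,0],"jaw":0.75},{"travel":[0,6.1,-43.1],"turn":[0,0,0],"jaw":0.75},{"travel":[0,6.1,-43.1],"turn":[0,0,0],"jaw":0.75},{"travel":[0,6.1,-43.1],"turn":[0,0,0],"jaw":0.75},{"travel":[0,6.1,-43.1],"turn":[0,0,0],"jaw":0.75},{"travel":[20,0,0],"turn":[0,0,0],"jaw":0.75},{"travel":[20,0,0],"turn":[0,0,0],"jaw":0.75},{"travel":[0,0,0],"turn":[0,0,0],"jaw":0.75},{"travel":[0,0,0],"turn":[0,0,0],"jaw":0.75}]'
python3 -c "
from h import *
s=snap('side');cv2.imwrite('pics/z.png',s['img']);s=snap('top');blocks(s)
go(.6384,-.2163,.029,-15)"
```

```text
t: 37.4
tool_pos: [0.6388, -0.2168, 0.0775]
tool_rot: [82.0, 89.9, -23.0]
wrist_force: [0.3, 0.7, -0.0]
gripper_width: 0.0641
block cent [ 0.6173 -0.0955] rect [ 0.6172 -0.0956] [49. 48. 48. 48.] 177.8 88.7
t 37.5 p [ 0.639  -0.217   0.0779] F [ 0.4 -0.2  0.2] w 0.0641 q6 -5 jaw -15.1 tilt 0.12,-0.05
turn x total -0.1 (1 rows)  travel total x 48.9 y -0.7 z -0.5
```

The round block has been knocked to (0.617,−0.096), which I'll use later. Grasping the square.

```bash
python3 -m pendant '[{"travel":[20,-0.6,-0.4],"turn":[0,0,0],"jaw":0.75},{"travel":[18,0,0],"turn":[0,0,0],"jaw":0.75},{"travel":[11,0,0],"turn":[0,0,0],"jaw":0.75},{"travel":[0,0,0],"turn":[0,0,0],"jaw":0.75},{"travel":[0,0,0],"turn":[0,0,0],"jaw":0.4},{"travel":[0,0,0],"turn":[0,0,0],"jaw":0.4},{"travel":[0,0,0],"turn":[0,0,0],"jaw":0.4},{"travel":[0,0,0],"turn":[0,0,0],"jaw":0.4}]' 60
python3 -c "
from h import *
go(.489,-.3665,.104,-7.1)"
```

```text
t: 38.5
tool_pos: [0.6386, -0.2162, 0.0287]
tool_rot: [84.5, 89.9, -20.5]
wrist_force: [0.5, -0.4, 4.3]
gripper_width: 0.0447
t 38.5 p [ 0.6386 -0.2162  0.0287] F [ 0.5 -0.4  4.3] w 0.0447 q6 -5 jaw -15.0 tilt 0.12,-0.04
turn x total -7.9 (1 rows)  travel total x -75.3 y -129.9 z 167.7
```

```bash
python3 -m pendant '[{"travel":[-20,0,0],"turn":[0,0,0],"jaw":0.4},{"travel":[-30,0,0],"turn":[0,0,0],"jaw":0.4},{"travel":[-30,0,0],"turn":[-7.9,0,0],"jaw":0.4},{"travel":[0,-26,33.5],"turn":[0,0,0],"jaw":0.4},{"travel":[0,-26,33.5],"turn":[0,0,0],"jaw":0.4},{"travel":[0,-26,33.6],"turn":[0,0,0],"jaw":0.4},{"travel":[0,-26,33.6],"turn":[0,0,0],"jaw":0.4},{"travel":[0,-26,33.5],"turn":[0,0,0],"jaw":0.4},{"travel":[25,0,0],"turn":[0,0,0],"jaw":0.4},{"travel":[22,0,0],"turn":[0,0,0],"jaw":0.4},{"travel":[0,0,0],"turn":[0,0,0],"jaw":0.4},{"travel":[0,0,0],"turn":[0,0,0],"jaw":0.4}]'
python3 -c "
from h import *
s=snap('top');blocks(s)
go(.489,-.3665,.049,-7.1)"
```

```text
t: 40.0
tool_pos: [0.4882, -0.3662, 0.061]
tool_rot: [46.6, 90.0, -50.6]
wrist_force: [1.0, 0.3, -3.1]
gripper_width: 0.0448
block cent [ 0.4314 -0.2079] rect [ 0.4313 -0.2075] [85. 43. 85. 42.] -98.7 170.5
block cent [ 0.6171 -0.0958] rect [ 0.617  -0.0958] [53. 52. 53. 52.] 177.8 88.7
t 40.0 p [ 0.4885 -0.3664  0.0614] F [ 0.8 -0.  -2.7] w 0.0447 q6 -31 jaw -7.1 tilt 0.05,-0.05
turn x total -0.0 (1 rows)  travel total x 12.4 y 0.5 z 0.1
```

```bash
python3 -m pendant '[{"travel":[6,0.5,0],"turn":[0,0,0],"jaw":0.4},{"travel":[4,0,0],"turn":[0,0,0],"jaw":0.4},{"travel":[3,0,0],"turn":[0,0,0],"jaw":0.4},{"travel":[2,0,0],"turn":[0,0,0],"jaw":0.4},{"travel":[0,0,0],"turn":[0,0,0],"jaw":0.4}]';python3 -m pendant '[{"travel":[2,0,0],"turn":[0,0,0],"jaw":0.4},{"travel":[0,0,0],"turn":[0,0,0],"jaw":0.4}]'
```

```text
t: 40.67
tool_pos: [0.4884, -0.3662, 0.0455]
tool_rot: [-110.7, 90.0, 152.2]
wrist_force: [-0.4, 0.1, -2.6]
gripper_width: 0.0448
t: 40.92
tool_pos: [0.4884, -0.3662, 0.0436]
tool_rot: [-108.1, 90.0, 154.8]
wrist_force: [-0.4, -0.2, -2.1]
gripper_width: 0.0445
```

```bash
python3 -m pendant '[{"travel":[3,0,0],"turn":[0,0,0],"jaw":0.4},{"travel":[2,0,0],"turn":[0,0,0],"jaw":0.4},{"travel":[1.5,0,0],"turn":[0,0,0],"jaw":0.4},{"travel":[1,0,0],"turn":[0,0,0],"jaw":0.4},{"travel":[0,0,0],"turn":[0,0,0],"jaw":0.4}]';python3 -m pendant '[{"travel":[0,0,0],"turn":[0,0,0],"jaw":0.65},{"travel":[0,0,0],"turn":[0,0,0],"jaw":0.65},{"travel":[0,0,0],"turn":[0,0,0],"jaw":0.65},{"travel":[-25,0,0],"turn":[0,0,0],"jaw":0.65},{"travel":[-30,0,0],"turn":[0,0,0],"jaw":0.65},{"travel":[-25,0,0],"turn":[2.4,0,0],"jaw":0.7},{"travel":[0,-20.7,-36.7],"turn":[0,0,0],"jaw":0.7},{"travel":[0,-20.7,-36.7],"turn":[0,0,0],"jaw":0.7},{"travel":[0,-20.7,-36.7],"turn":[0,0,0],"jaw":0.7},{"travel":[0,-20.7,-36.7],"turn":[0,0,0],"jaw":0.7},{"travel":[20,0,0],"turn":[0,0,0],"jaw":0.7},{"travel":[20,0,0],"turn":[0,0,0],"jaw":0.7},{"travel":[0,0,0],"turn":[0,0,0],"jaw":0.7},{"travel":[0,0,0],"turn":[0,0,0],"jaw":0.7}]'
python3 -c "
from h import *
s=snap('top');blocks(s)
go(.4318,-.208,.029,-9.5)"
```

```text
t: 41.55
tool_pos: [0.4884, -0.3662, 0.0367]
tool_rot: [5.7, 90.0, -91.4]
wrist_force: [-2.3, 0.5, 1.8]
gripper_width: 0.0445
t: 43.3
tool_pos: [0.4317, -0.2081, 0.0768]
tool_rot: [69.5, 89.9, -30.0]
wrist_force: [-0.4, -0.2, -0.2]
gripper_width: 0.0599
block cent [ 0.4369 -0.1844] rect [ 0.4372 -0.1843] [36. 35. 36. 35.] -91.6 177.8
block cent [ 0.6172 -0.0956] rect [ 0.6172 -0.0956] [52. 52. 52. 52.] -91.3 177.8
t 43.4 p [ 0.4318 -0.2082  0.0769] F [ 0.1 -0.1  0.1] w 0.0602 q6 -18 jaw -9.6 tilt 0.08,-0.05
turn x total -0.1 (1 rows)  travel total x 47.9 y -0.1 z -0.2
```

```bash
python3 -m pendant '[{"travel":[20,0,0],"turn":[0,0,0],"jaw":0.7},{"travel":[17,0,0],"turn":[0,0,0],"jaw":0.7},{"travel":[11,0,0],"turn":[0,0,0],"jaw":0.7},{"travel":[0,0,0],"turn":[0,0,0],"jaw":0.7},{"travel":[0,0,0],"turn":[0,0,0],"jaw":0.35},{"travel":[0,0,0],"turn":[0,0,0],"jaw":0.35},{"travel":[0,0,0],"turn":[0,0,0],"jaw":0.35},{"travel":[0,0,0],"turn":[0,0,0],"jaw":0.35},{"travel":[0,0,0],"turn":[0,0,0],"jaw":0.35}]' 70
```

```text
t: 44.48
tool_pos: [0.432, -0.2081, 0.0292]
tool_rot: [71.6, 89.9, -28.0]
wrist_force: [0.6, 0.4, 5.7]
gripper_width: 0.0388
```

```bash
python3 -m pendant '[{"travel":[-30,0,0],"turn":[0,0,0],"jaw":0.35},{"travel":[-40,0,0],"turn":[0,0,0],"jaw":0.35},{"travel":[-45,0,0],"turn":[0,0,0],"jaw":0.35},{"travel":[-45,0,0],"turn":[-9.6,0,0],"jaw":0.35},{"travel":[0,-9.4,-47.6],"turn":[0,0,0],"jaw":0.35},{"travel":[0,-9.4,-47.6],"turn":[0,0,0],"jaw":0.35},{"travel":[0,-9.4,-47.6],"turn":[0,0,0],"jaw":0.35},{"travel":[0,-9.4,-47.6],"turn":[0,0,0],"jaw":0.35},{"travel":[0,-9.4,-47.6],"turn":[0,0,0],"jaw":0.35},{"travel":[0,3,-44],"turn":[0,0,0],"jaw":0.35},{"travel":[0,3,-44],"turn":[0,0,0],"jaw":0.35},{"travel":[0,3,-44],"turn":[0,0,0],"jaw":0.35},{"travel":[0,3,-44],"turn":[0,0,0],"jaw":0.35},{"travel":[0,3,-44],"turn":[0,0,0],"jaw":0.35},{"travel":[0,31.6,-23],"turn":[0,0,0],"jaw":0.35},{"travel":[0,31.6,-23],"turn":[0,0,0],"jaw":0.35},{"travel":[0,31.6,-23],"turn":[0,0,0],"jaw":0.35},{"travel":[0,31.6,-23],"turn":[0,0,0],"jaw":0.35},{"travel":[0,0,0],"turn":[0,0,0],"jaw":0.35},{"travel":[0,0,0],"turn":[0,0,0],"jaw":0.35}]'
python3 -c "
from h import *
go(.5265,.342,.033,0)
s=snap('side');b=cv2.resize(s['img'][150:310,180:340],None,fx=3.5,fy=3.5,interpolation=cv2.INTER_CUBIC)
cv2.imwrite('pics/d6.png',b[:,:,::-1]);s=snap('top');blocks(s)"
```

```text
t: 46.98
tool_pos: [0.5241, 0.3417, 0.1873]
tool_rot: [-54.4, 89.8, -144.4]
wrist_force: [-0.3, -0.5, -1.8]
gripper_width: 0.0384
t 47.0 p [0.5241 0.3417 0.1873] F [-0.3 -0.5 -1.8] w 0.0384 q6 32 jaw 0.1 tilt -0.13,-0.10
turn x total 0.1 (1 rows)  travel total x 154.3 y 2.4 z -0.3
block cent [ 0.6171 -0.0956] rect [ 0.617  -0.0956] [52. 52. 52. 52.] -91.3 177.8
```

View pics/d6.png

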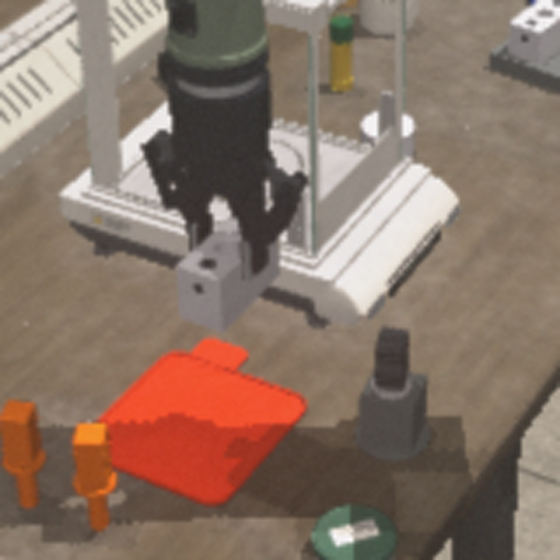

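B hangs square over the tray, clear of the stand and the balance. The gauge is fine. Lowering to TCP 0.033.

```bash
python3 -m pendant '[{"travel":[30,2,0],"turn":[0,0,0],"jaw":0.35},{"travel":[40,0,0],"turn":[0,0,0],"jaw":0.35},{"travel":[40,0,0],"turn":[0,0,0],"jaw":0.35},{"travel":[25,0,0],"turn":[0,0,0],"jaw":0.35},{"travel":[12,0,0],"turn":[0,0,0],"jaw":0.35},{"travel":[4,0,0],"turn":[0,0,0],"jaw":0.35},{"travel":[2,0,0],"turn":[0,0,0],"jaw":0.35},{"travel":[0,0,0],"turn":[0,0,0],"jaw":0.35}]'
```

```text
t: 48.08
tool_pos: [0.5276, 0.3426, 0.0361]
tool_rot: [118.5, 89.9, 28.6]
wrist_force: [-0.0, 0.1, -2.2]
gripper_width: 0.0388
```

```bash
python3 -m pendant '[{"travel":[2,0,0],"turn":[0,0,0],"jaw":0.35},{"travel":[1.2,0,0],"turn":[0,0,0],"jaw":0.35},{"travel":[0,0,0],"turn":[0,0,0],"jaw":0.35}]'; python3 -m pendant '[{"travel":[0,0,0],"turn":[0,0,0],"jaw":0.65},{"travel":[0,0,0],"turn":[0,0,0],"jaw":0.65},{"travel":[0,0,0],"turn":[0,0,0],"jaw":0.65},{"travel":[-30,0,0],"turn":[0,0,0],"jaw":0.65},{"travel":[-40,0,0],"turn":[0,0,0],"jaw":0.65},{"travel":[-40,0,0],"turn":[0,0,0],"jaw":0.9},{"travel":[-40,0,0],"turn":[0,0,0],"jaw":0.9},{"travel":[0,-31.9,23],"turn":[0,0,0],"jaw":0.9},{"travel":[0,-31.9,23],"turn":[0,0,0],"jaw":0.9},{"travel":[0,-31.9,23],"turn":[0,0,0],"jaw":0.9},{"travel":[0,-31.9,23],"turn":[0,0,0],"jaw":0.9},{"travel":[0,-3,44],"turn":[0,0,0],"jaw":0.9},{"travel":[0,-3,44],"turn":[0,0,0],"jaw":0.9},{"travel":[0,-3,44],"turn":[0,0,0],"jaw":0.9},{"travel":[0,-3,44],"turn":[0,0,0],"jaw":0.9},{"travel":[0,-3,44],"turn":[0,0,0],"jaw":0.9},{"travel":[0,5,42.2],"turn":[0,0,0],"jaw":0.9},{"travel":[0,5,42.2],"turn":[0,0,0],"jaw":0.9},{"travel":[0,5,42.2],"turn":[0,0,0],"jaw":0.9},{"travel":[0,0,0],"turn":[0,0,0],"jaw":0.9}]'
python3 -c "
from h import *
s=snap('top');blocks(s)
z=snap('side');b=cv2.resize(z['img'][110:310,180:390],None,fx=2.8,fy=2.8,interpolation=cv2.INTER_CUBIC);cv2.imwrite('pics/d7.png',b[:,:,::-1])
go(.617,-.0965,.11,0)"
```

```text
t: 48.45
tool_pos: [0.5275, 0.3426, 0.0334]
tool_rot: [120.9, 89.9, 30.9]
wrist_force: [-0.6, -0.9, 4.9]
gripper_width: 0.0388
t: 50.95
tool_pos: [0.4002, -0.0984, 0.1821]
tool_rot: [44.0, 90.0, -46.2]
wrist_force: [0.2, 0.6, -0.4]
gripper_width: 0.0768
block cent [ 0.6171 -0.0956] rect [ 0.617  -0.0956] [52. 52. 52. 52.] -91.3 177.8
t 51.0 p [ 0.3996 -0.0962  0.1819] F [-0.2  0.7  0.5] w 0.0774 q6 -15 jaw -0.0 tilt -0.03,0.03
turn x total -0.0 (1 rows)  travel total x 71.9 y 217.4 z 0.3
```

View pics/d7.png

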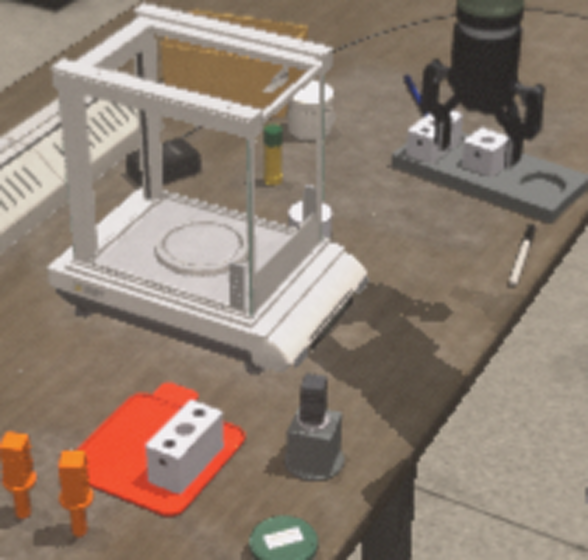

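B stands on the tray, and the square and oblong A are seated in the plate. Now the round block.

```bash
python3 -m pendant '[{"travel":[0,43.5,0],"turn":[0,0,0],"jaw":0.9},{"travel":[0,43.5,0],"turn":[0,0,0],"jaw":0.9},{"travel":[0,43.5,0],"turn":[0,0,0],"jaw":0.9},{"travel":[0,43.5,0],"turn":[0,0,0],"jaw":0.9},{"travel":[0,43.5,0],"turn":[0,0,0],"jaw":0.9},{"travel":[35,0,0],"turn":[0,0,0],"jaw":0.9},{"travel":[35,0,0],"turn":[0,0,0],"jaw":0.9},{"travel":[0,0,0],"turn":[0,0,0],"jaw":0.9},{"travel":[0,0,0],"turn":[0,0,0],"jaw":0.9}]'
python3 -c "
from h import *
go(.617,-.0965,.029,0)"
```

```text
t: 52.18
tool_pos: [0.6182, -0.0953, 0.1133]
tool_rot: [81.9, 89.9, -8.0]
wrist_force: [0.8, 0.3, 0.0]
gripper_width: 0.0766
t 52.2 p [ 0.6182 -0.0953  0.1133] F [0.8 0.3 0. ] w 0.0766 q6 -10 jaw 0.1 tilt 0.11,-0.02
turn x total 0.1 (1 rows)  travel total x 84.3 y -1.2 z 1.2
```

```bash
python3 -m pendant '[{"travel":[30,-1,1],"turn":[0,0,0],"jaw":0.9},{"travel":[30,0,0],"turn":[0,0,0],"jaw":0.9},{"travel":[15,0,0],"turn":[0,0,0],"jaw":0.9},{"travel":[10,0,0],"turn":[0,0,0],"jaw":0.9},{"travel":[0,0,0],"turn":[0,0,0],"jaw":0.9},{"travel":[0,0,0],"turn":[0,0,0],"jaw":0.5},{"travel":[0,0,0],"turn":[0,0,0],"jaw":0.5},{"travel":[0,0,0],"turn":[0,0,0],"jaw":0.5},{"travel":[0,0,0],"turn":[0,0,0],"jaw":0.5}]' 70
```

```text
t: 53.3
tool_pos: [0.6176, -0.0973, 0.0288]
tool_rot: [80.1, 89.8, -9.9]
wrist_force: [-0.5, -0.7, 6.4]
gripper_width: 0.0509
```

```bash
python3 -m pendant '[{"travel":[0,0,0],"turn":[0,0,0],"jaw":0.5},{"travel":[0,0,0],"turn":[0,0,0],"jaw":0.5}]'
python3 - <<'E'
from h import *
s=snap('top')
go(.617,-.0965,.029,0)
z=snap('side')
a=cv2.resize(s['img'][130:210,280:390],None,fx=4,fy=4,interpolation=cv2.INTER_CUBIC)
b=cv2.resize(z['img'][135:215,240:320],None,fx=4,fy=4,interpolation=cv2.INTER_CUBIC)
cv2.imwrite('pics/d8.png',np.hstack([a,b])[:,:,::-1])
E
```

```text
t: 53.55
tool_pos: [0.6176, -0.0974, 0.0288]
tool_rot: [79.8, 89.8, -10.2]
wrist_force: [0.0, 0.3, 6.0]
gripper_width: 0.051
t 53.6 p [ 0.6176 -0.0974  0.0288] F [0.7 1.  5.7] w 0.0507 q6 -10 jaw 0.0 tilt 0.20,-0.04
turn x total 0.0 (1 rows)  travel total x -0.2 y -0.6 z -0.9
```

View pics/d8.png

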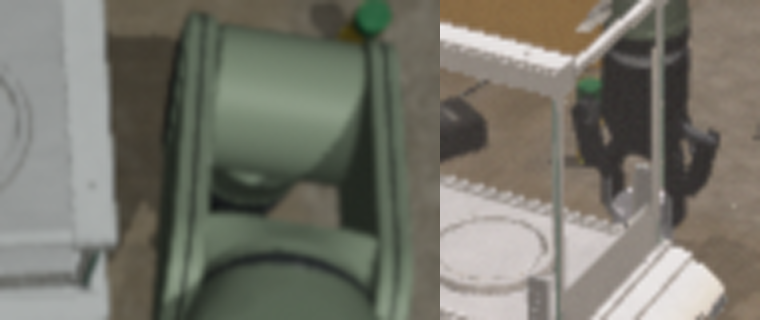

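Fingers close on the block, with the view partly occluded, and the grip is steady at 0.051. Lifting and carrying it out.

```bash
python3 -m pendant '[{"travel":[-20,0,0],"turn":[0,0,0],"jaw":0.5},{"travel":[-30,0,0],"turn":[0,0,0],"jaw":0.5},{"travel":[-35,0,0],"turn":[0,0,0],"jaw":0.5},{"travel":[-40,0,0],"turn":[0,0,0],"jaw":0.5},{"travel":[-35,0,0],"turn":[0,0,0],"jaw":0.5},{"travel":[0,-43.4,0],"turn":[0,0,0],"jaw":0.5},{"travel":[0,-43.4,0],"turn":[0,0,0],"jaw":0.5},{"travel":[0,-43.4,0],"turn":[0,0,0],"jaw":0.5},{"travel":[0,-43.4,0],"turn":[0,0,0],"jaw":0.5},{"travel":[0,-43.4,0],"turn":[0,0,0],"jaw":0.5},{"travel":[0,-5,-42.2],"turn":[0,0,0],"jaw":0.5},{"travel":[0,-5,-42.2],"turn":[0,0,0],"jaw":0.5},{"travel":[0,-5,-42.2],"turn":[0,0,0],"jaw":0.5},{"travel":[0,3,-44],"turn":[0,0,0],"jaw":0.5},{"travel":[0,3,-44],"turn":[0,0,0],"jaw":0.5},{"travel":[0,3,-44],"turn":[0,0,0],"jaw":0.5},{"travel":[0,3,-44],"turn":[0,0,0],"jaw":0.5},{"travel":[0,3,-44],"turn":[0,0,0],"jaw":0.5},{"travel":[0,0,0],"turn":[0,0,0],"jaw":0.5}]'
python3 - <<'E'
from h import *
s=snap('top');blocks(s);go(.6,.342,.18,90)
z=snap('side')
cv2.imwrite('pics/d9.png',cv2.resize(z['img'][130:310,190:370],None,fx=3.2,fy=3.2,interpolation=cv2.INTER_CUBIC)[:,:,::-1])
E
```

```text
t: 56.02
tool_pos: [0.3991, 0.2515, 0.1869]
tool_rot: [143.4, 90.0, 53.7]
wrist_force: [-0.3, -0.0, -1.1]
gripper_width: 0.051
t 56.1 p [0.3986 0.2499 0.1867] F [ 0.2  0.2 -2.4] w 0.0508 q6 31 jaw 0.2 tilt -0.04,-0.05
turn x total -89.8 (9 rows)  travel total x 6.7 y 92.1 z 201.4
```

```bash
python3 -m pendant '[{"travel":[0,0,0],"turn":[-10,0,0],"jaw":0.5},{"travel":[0,0,0],"turn":[-10,0,0],"jaw":0.5},{"travel":[0,0,0],"turn":[-10,0,0],"jaw":0.5},{"travel":[0,0,0],"turn":[-10,0,0],"jaw":0.5},{"travel":[0,0,0],"turn":[-10,0,0],"jaw":0.5},{"travel":[0,0,0],"turn":[-10,0,0],"jaw":0.5},{"travel":[0,0,0],"turn":[-10,0,0],"jaw":0.5},{"travel":[0,0,0],"turn":[-10,0,0],"jaw":0.5},{"travel":[0,0,0],"turn":[-10,0,0],"jaw":0.5},{"travel":[0,18.4,40.3],"turn":[0,0,0],"jaw":0.5},{"travel":[0,18.4,40.3],"turn":[0,0,0],"jaw":0.5},{"travel":[0,18.4,40.3],"turn":[0,0,0],"jaw":0.5},{"travel":[0,18.4,40.3],"turn":[0,0,0],"jaw":0.5},{"travel":[0,18.4,40.3],"turn":[0,0,0],"jaw":0.5},{"travel":[35,0,0],"turn":[0,0,0],"jaw":0.5},{"travel":[35,0,0],"turn":[0,0,0],"jaw":0.5},{"travel":[35,0,0],"turn":[0,0,0],"jaw":0.5},{"travel":[0,0,0],"turn":[0,0,0],"jaw":0.5},{"travel":[0,0,0],"turn":[0,0,0],"jaw":0.5}]'
python3 - <<'E'
from h import *
go(.6,.342,.033,90)
E
```

```text
t: 58.5
tool_pos: [0.6015, 0.3409, 0.0835]
tool_rot: [23.0, 89.9, 23.0]
wrist_force: [0.0, -0.6, -1.5]
gripper_width: 0.0509
t 58.5 p [0.6015 0.3409 0.0835] F [ 0.  -0.6 -1.5] w 0.0509 q6 -61 jaw 90.0 tilt 0.11,0.05
turn x total -0.0 (1 rows)  travel total x 50.5 y 1.1 z -1.5
```

```bash
python3 -m pendant '[{"travel":[25,0,-1],"turn":[0,0,0],"jaw":0.5},{"travel":[14,0,0],"turn":[0,0,0],"jaw":0.5},{"travel":[5,0,0],"turn":[0,0,0],"jaw":0.5},{"travel":[3,0,0],"turn":[0,0,0],"jaw":0.5},{"travel":[0,0,0],"turn":[0,0,0],"jaw":0.5}]';python3 -m pendant '[{"travel":[2,0,0],"turn":[0,0,0],"jaw":0.5},{"travel":[1.5,0,0],"turn":[0,0,0],"jaw":0.5},{"travel":[0,0,0],"turn":[0,0,0],"jaw":0.5}]'
```

```text
t: 59.12
tool_pos: [0.5999, 0.3416, 0.0355]
tool_rot: [22.1, 89.9, 22.1]
wrist_force: [0.6, 0.9, -2.0]
gripper_width: 0.0507
t: 59.5
tool_pos: [0.5999, 0.3416, 0.0331]
tool_rot: [24.7, 89.9, 24.8]
wrist_force: [-1.8, -1.9, 5.1]
gripper_width: 0.0506
```

Touchdown at the expected height. Releasing and moving clear.

```bash
python3 -m pendant '[{"travel":[0,0,0],"turn":[0,0,0],"jaw":0.85},{"travel":[0,0,0],"turn":[0,0,0],"jaw":0.85},{"travel":[0,0,0],"turn":[0,0,0],"jaw":0.85},{"travel":[0,0,0],"turn":[0,0,0],"jaw":0.85},{"travel":[-20,0,0],"turn":[0,0,0],"jaw":0.85},{"travel":[-40,0,0],"turn":[0,0,0],"jaw":0.85},{"travel":[-50,0,0],"turn":[0,0,0],"jaw":0.85},{"travel":[-50,0,0],"turn":[0,0,0],"jaw":0.85},{"travel":[0,-18.4,-40.3],"turn":[0,0,0],"jaw":0.85},{"travel":[0,-18.4,-40.3],"turn":[0,0,0],"jaw":0.85},{"travel":[0,-18.4,-40.3],"turn":[0,0,0],"jaw":0.85},{"travel":[0,-18.4,-40.3],"turn":[0,0,0],"jaw":0.85},{"travel":[0,-18.4,-40.3],"turn":[0,0,0],"jaw":0.85},{"travel":[0,-44,-3],"turn":[0,0,0],"jaw":0.85},{"travel":[0,-44,-3],"turn":[0,0,0],"jaw":0.85},{"travel":[0,-44,-3],"turn":[0,0,0],"jaw":0.85},{"travel":[0,-44,-3],"turn":[0,0,0],"jaw":0.85},{"travel":[0,-44,-3],"turn":[0,0,0],"jaw":0.85},{"travel":[0,0,0],"turn":[0,0,0],"jaw":0.85}]'
python3 - <<'E'
from h import *
go(.385,.03,.18)
a=snap('top')['img'];b=snap('side')['img']
r=lambda i,w,h:cv2.resize(i,(w,h),interpolation=cv2.INTER_CUBIC)
A=np.vstack([r(a[165:285,140:250],330,300) if 0 else r(a[165:285,140:240],250,300),r(a[170:275,390:465],214,300)[:, :214].repeat(1,1) if 0 else cv2.copyMakeBorder(r(a[170:275,390:465],214,300),0,0,0,36,0)])
B=np.vstack([r(b[200:310,190:370],490,300),r(b[140:220,300:430],490,300)])
cv2.imwrite('pics/fin.png',np.hstack([A,B])[:,:,::-1])
E
```

```text
t: 61.88
tool_pos: [0.3829, 0.0273, 0.1917]
tool_rot: [-51.3, 90.0, -51.5]
wrist_force: [-0.1, 0.4, 0.3]
gripper_width: 0.0725
t 61.9 p [0.3829 0.0273 0.1917] F [-0.1  0.4  0.3] w 0.0725 q6 -87 jaw 89.8 tilt 0.02,-0.02
turn x total 0.0 (0 rows)  travel total x 11.7 y 2.7 z 2.1
```

View pics/fin.png

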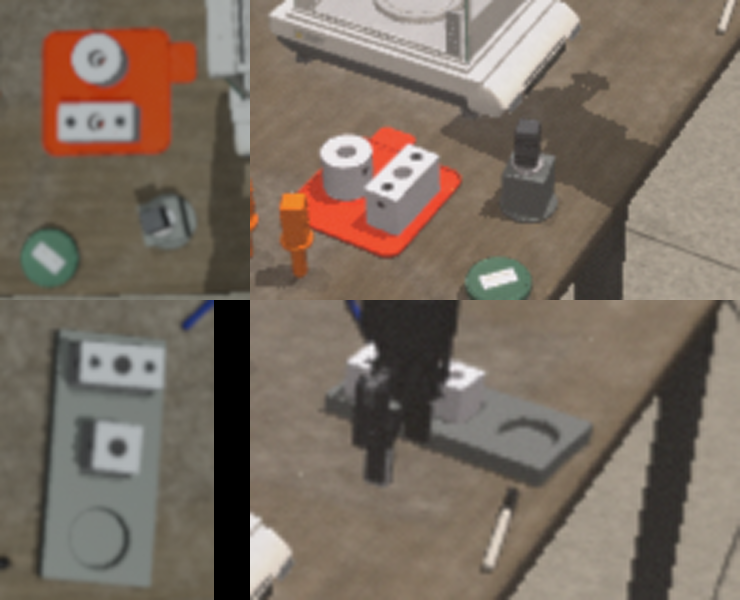

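The final picture shows the round and oblong B upright on the tray, the gauge collar-down in its stand, and oblong A and the square in their pockets. The tin is in place.

```bash
python3 -c "
from bench import arm
print(arm.hand_in())"
```

```text
the job is handed in; nothing more can be done
None
```

I tested all four blocks present with the gauge, sorted them, put the gauge back in its stand and handed the job in at about 62 s; no verdict was reported.

| Block | Gauge result | Placed |
|---|---|---|
| Round | stopped short at tool height 0.081 m under 20 N: tight | upright on the reject tray |
| Square | home at 0.062 m under 28 N: good | seated in the square pocket |
| Oblong A (farther from the robot) | home at 0.062 m under 17 N: good | seated in the oblong pocket |
| Oblong B (nearer the robot) | stopped short at 0.081 m under 7 N: tight | upright on the reject tray |

- **Last checks:** both good blocks went down at 0.037 m, the expected seated height, with almost no force. Both rejects touched down at the expected tray height. The final picture shows both rejects upright on the tray, both good blocks in their pockets, the gauge collar-down in its stand and the tin in place.
- **Not checked at the end:** the glue stick was not in the last picture. It was standing in its place in the last views that showed it, and the arm did not go near it after that.
- **Disagreements:** the two cameras differed by up to about 9 mm in x on the gauge, so I gripped it across x to centre it. The round block was knocked about 2.5 cm aside mid-run and was found again. It also read 51 mm wide in the grip, where its 56 mm should have read about 54; the grip held, and I have no explanation.

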